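# Turn the parts tray to the wide movement ring and lay it under the dome

## Robot

A 7-joint arm with a two-finger parallel gripper is mounted at the origin on the work surface. World frame = base frame: x ahead of the robot, y to its left, z up, the work surface at z = 0. Lengths are in m, angles in degrees, forces in N, time in s.
With the tool pointing down it reaches from about 0.425 to 0.95 m from the base axis. Payload 16.7 kg.
Tool frame: the origin (TCP) lies at the very end of the fingers, on their centre line; the grasp point (between the pads) lies 19 mm behind it; z points along the fingers, y is the direction in which the jaws open and shut (so a half turn about z gives the same grasp; the last joint's range is limited). The gripper opens to 94 mm and grips with 3 to 60 N. Pads are 16 mm wide; open, the fingers measure 119 mm over their backs; the gripper's body (75 mm by 177 mm) begins 78 mm behind the grasp point.
Start: joints at [-83.509, 24.414, 4.234, 92.017, -1.954, 63.644, -3.845], TCP at [0.175, 0.652, 0.205] pointing down, gripper open.
Joint ranges: [-163.25, 163.25], [-28.42, 122.38], [-70.27, 78.77], [12.13, 141.07], [-58.53, 238.53], [9.26, 117.41], [-156.51, 156.51]. Speed limits (degrees/s): [108.29, 108.29, 136.94, 136.94, 172.46, 172.46, 172.46].

## Interface

Orientations are given as a 3x3 rotation matrix whose columns are the frame's x, y, z axes.
In Python, from bench import readout, cams, order gives the robot as it stands.
- The arm moves only by the tool send_rows, never from a script. Its argument "commands" is a list of rows, each a list of 3 entries, a list of its own where there are three numbers: the turn, a rotation vector about the tool's x, y, z in rad, then the shift along the tool's x, y, z in m, then the closure in counts, from 0 (fully open) to 255 (shut). In form: [[[ax, ay, az], [tx, ty, tz], jaw], ...]. A call has exactly 5 rows; each row is the pose to reach, as a shift and turn from the pose commanded when the call began, along the tool's axes at that moment; what a row does not reach only later rows make up. A row lasts 1/12 s, in which the tool goes at most 41.7 mm and 7.16 degrees, less where a joint would pass 70% of its speed; a pose out of reach is approached as far as the arm can. A call with a gripper value outside its range is refused whole. The fingers move at their own pace and stop on an object; "force" is the grip in N (left out, the last holds). Time passes only in rows, so rows that repeat a pose let the fingers close, or fill a call up. It gives the time, the measured TCP pose, the force and the opening at its end, in the units of the state.
- readout.get_state(): the state, without advancing time (a new reading comes with each control period).
- cams.read_camera(name): name is "scene" or "top" or "wrist"; returns a dict with "frame" (400x640x3 uint8, blue, green, red), "range_z" (400x640 float32, m along the optical axis (not along the pixel's ray), 0 where there is no reading), "K" (3x3 intrinsics, pixels), "xyz" and "orientation" of the camera in the world; the wrist camera has in their place "mount" (4x4, takes a point from camera to tool coordinates, whose origin is the TCP and whose axes are the flange's). Camera axes: x right, y up, looking along -z (the intrinsics and any distortion apply to the point x, -y, -z); pixel columns grow to the right and rows downward; lengths in m; the calibration is good to about 2 mm. A picture is of the moment at which its call begins: read the wrist's pose just before it.
- order.job_done(): hands the job in, once; it reports no verdict.
The state is a dict: "clock": time; "joint_pos": joint angles; "joint_vel": joint speeds; "joint_torque": joint torques, N m; "eef_pos": TCP position; "eef_rot": TCP orientation; "contact_force": force on the tool from outside, world axes, zero at the start; "moment": the same for the moment, N m; "grip_width": finger opening in m.
Only numpy, scipy, OpenCV 4.12 (cv2) and the standard library are available. Lean on these libraries where they do the work, as an engineer would, in place of code of your own. Each camera call takes 0.05 s, during which the arm holds its last target. There are 200 camera calls.

## Task

Turn the revolving parts tray until the widest of the three movement rings lies in the middle of the dust cover's window, and let it stop there. Then lift that ring out through the window, lay it flat in the middle of the round casing cushion and stand the glass dome over it, centred on the cushion, without dropping either. Keep the other two rings and the case back in the tray, and leave everything else on the bench where it is.

Things in the scene. Friction and masses are not known exactly. Their poses are not given: they have to be found in the camera images.
- stand: Fixed stand of the revolving tray, origin under its centre on the bench, -x to the window. Clear dust cover: fixed disc of radius 129 mm, 3 mm thick, underside 40 and top 43 mm above the bench, over the tray, with a 76 degree sector cut out to the edge (the window, centred on -x). On its middle a nut 38 mm wide, top 53 mm above the bench.
- window (a point): Centre of the window, 80 mm from the tray's axis, 24.5 mm above the bench: where the centre of a ring should come to lie. Axes as the stand's: -x points outwards from the axis through the window, +z up.
- tray_axis (a point): Point on the tray's vertical axis at the level of its floor, 20 mm above the bench; x and y turn with it. White disc of radius 158 mm: five equal compartments, radius 24 to 125 mm, with a round outer wall (radius 125 to 128 mm, 8 mm high) and five radial dividers, 4 mm thick and 14 mm high, which go on outside the cover as finger ribs on the open rim (radius 128 to 158 mm).
- tray_rib (a point): Middle of one of five alike finger ribs standing on the tray's open rim, every 72 degrees: radial, from radius 128 to 156 mm, 10 mm thick, from the rim's surface at 20 mm to 34 mm above the bench. Point 142 mm from the axis, 27 mm up. A fingertip held over the rim, clear of the cover, pushes a rib and so turns the tray. Compartment middles lie 36 degrees either side of a rib.
- tray (a joint): Turn of the tray about its axis in rad from where it started (0), growing counter-clockwise seen from above; it turns freely both ways over more than a whole turn, with slight friction (about 0.12 N m), and stays where it is left.
- ring_wide_centre (a point): Centre (half-way up) of the widest movement ring: green plastic, flat, 38 mm outer and 27 mm inner diameter, 9 mm high, z along its axis. It lies loose on the floor of one tray compartment, under the cover, with about 25 mm free around it; strong jerks of the tray make it slide.
- ring_mid_centre (a point): Centre of the middle movement ring: same green plastic, 29 mm outer diameter, 9 mm high, loose in another compartment. Stays in the tray.
- ring_small_centre (a point): Centre of the smallest movement ring: same green plastic, 21 mm outer diameter, 9 mm high, loose in another compartment. Stays in the tray.
- case_back_centre (a point): Centre of a loose steel watch case back, a disc 33 mm wide and 6 mm high, in another compartment. Stays in the tray.
- cushion_top (a point): Centre of the top of the fixed round casing cushion: black rubber on an aluminium foot, 90 mm wide (foot 94 mm), its flat top 20 mm above the bench.
- dome_centre (a point): Centre of the glass dust dome, half-way up its 68 mm, 34 mm above its lower edge; z along its axis. Open below, 64 mm wide outside, 58 mm inside; glass 44 mm high, rounded off above 22 mm. Black round knob 18 mm wide, from 52 to 68 mm above the lower edge, on a 10 mm neck: grip it from above with the fingertips just above the glass. 80 g.
- tweezer_block_centre (a point): Bystander: aluminium block 46 x 80 x 34 mm (x, y, z) with three steel tweezers standing in it in a row along y, tips 128 mm above the bench; point at the block's centre. Leave it.
- wrench_centre (a point): Bystander: steel case back wrench lying flat, 152 mm long along its y, 60 mm wide at its +y end, up to 18 mm high; point at its middle, 6 mm above the bench. Leave it.
- loupe_centre (a point): Bystander: black eye loupe, a cup 38 mm wide and 30 mm high; centre. Leave it.
- anvil_centre (a point): Bystander: round steel riveting block 60 mm wide, 22 mm high; centre. Leave it.
- jar_centre (a point): Bystander: glass jar with aluminium lid, 45 mm wide, 40 mm high; centre. Leave it.
- screwdriver_centre (a point): Bystander: small screwdriver lying along its x, 123 mm long, 11 mm thick; point near its middle. Leave it.
Things that resemble listed ones, but are neither listed nor needed, are in the scene too. What is shaped like the part that bears dome_centre but pink or turquoise is not meant. Leave any turquoise look-alike of the part that bears cushion_top alone.

How it is judged:
By the outcome, as a careful person would: the job done as asked, in the order asked, and still so for the second after the job is handed in, with the robot touching nothing.
It also fails if it takes over 72 s, if anything falls off the work surface, if the arm or the gripper's body presses on something with over 40 N, if the wrist force passes 120 N, or if a joint passes its speed limit or range.

## Working session

There is one attempt and no reset: what is moved stays moved. The work goes in short steps, Python scripts to look and compute and a tool call to move; the robot and the scene stay as the last step left them, time stands still between calls to the robot, and variables do not carry over. Pictures are saved under pics/ and viewed, about 8 in all and at most 12, crops included, and the job is handed in when it is done.

Besides the shell and the picture viewer there is one more tool, called after ">>>" as name(argument=value, ...) on one line, values as JSON. send_rows: Moves the arm, as the interface text tells. Its arguments: {"type":"object","properties":{"commands":{"type":"array","items":{"type":"array"}},"force":{"type":"number"}},"required":["commands"]}

```bash
mkdir -p pics; cat > h.py <<'E'
import numpy as np, cv2
from bench import readout, cams, order
def cam(name):
    s=readout.get_state(); c=cams.read_camera(name)
    if 'mount' in c:
        T=np.eye(4);T[:3,:3]=np.array(s['eef_rot']);T[:3,3]=s['eef_pos'];T=T@np.array(c['mount']);c['R']=T[:3,:3];c['t']=T[:3,3]
    else: c['R']=np.array(c['orientation']);c['t']=np.array(c['xyz'])
    c['K']=np.array(c['K']);return c
def ray(c,u,v):
    p=np.linalg.inv(c['K'])@np.array([u,v,1.]);return c['R']@np.array([p[0],-p[1],-1.])
def plane(c,u,v,z):
    d=ray(c,u,v);return c['t']+d*(z-c['t'][2])/d[2]
def pt(c,u,v):
    return c['t']+ray(c,u,v)*float(c['range_z'][int(v),int(u)])
def proj(c,P):
    q=c['R'].T@(np.array(P)-c['t']);q=c['K']@np.array([q[0],-q[1],-q[2]]);return q[:2]/q[2]
E
ls; python3 - <<'E'
from h import *
for n in("top","scene"):
    c=cam(n);cv2.imwrite(f'pics/{n}0.png',c['frame']);print(n,c['K'].tolist(),c['t'],c['R'].round(3).tolist(),[k for k in c]);np.savez(f'{n}0.npz',**{k:c[k] for k in('frame','range_z','K','R','t')})
s=readout.get_state();print(s)
E
```

```text
h.py
pics
top [[420.5133341578356, 0.0, 321.1401384632391], [0.0, 420.5133341578356, 199.04505656042102], [0.0, 0.0, 1.0]] [0.28419824 0.02239147 1.15271033] [[0.044, 0.974, -0.221], [-0.999, 0.043, -0.006], [0.003, 0.221, 0.975]] ['frame', 'range_z', 'K', 'xyz', 'orientation', 'R', 't']
scene [[438.4211667646717, 0.0, 315.46179662841496], [0.0, 438.4211667646717, 199.01989166377297], [0.0, 0.0, 1.0]] [ 1.16820074 -0.17376433  1.21777721] [[0.269, -0.833, 0.484], [0.963, 0.235, -0.132], [-0.003, 0.502, 0.865]] ['frame', 'range_z', 'K', 'xyz', 'orientation', 'R', 't']
{'clock': 0.1, 'joint_pos': array([-83.50978612,  24.44499675,   4.23223227,  92.04709809,
        -1.95430691,  63.64233173,  -3.84532528]), 'joint_vel': array([ 0.06973953, -0.0737283 ,  0.12089891, -0.01100798, -0.05645626,
        0.04618065,  0.00890614]), 'joint_torque': array([ 7.10417939e-03, -9.37462378e+01,  3.67654257e+00, -4.55034971e+01,
       -4.86810948e-02,  1.70262402e-02,  9.32140892e-05]), 'eef_pos': array([0.17527253, 0.65145897, 0.20486986]), 'eef_rot': array([[-9.65656892e-01,  2.59820558e-01, -2.12440343e-04],
       [ 2.59820635e-01,  9.65656306e-01, -1.06558731e-03],
       [-7.17171330e-05, -1.08418812e-03, -9.99999410e-01]]), 'contact_force': array([-0.43094142, -0.70316199,  0.05566459]), 'moment': array([0.08790205, 0.03346813, 0.00820347]), 'grip_width': 0.0941969500644248}
```

View pics/top0.png

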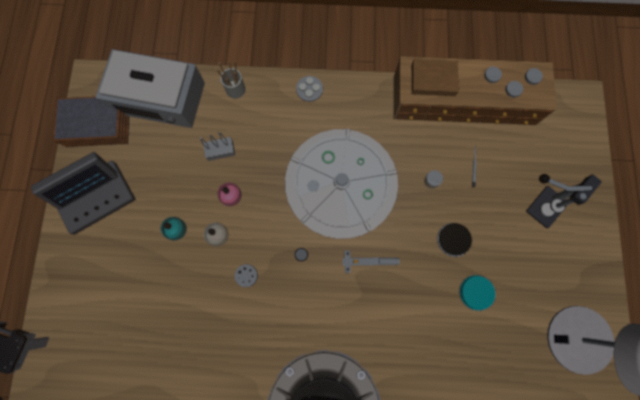

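View pics/scene0.png

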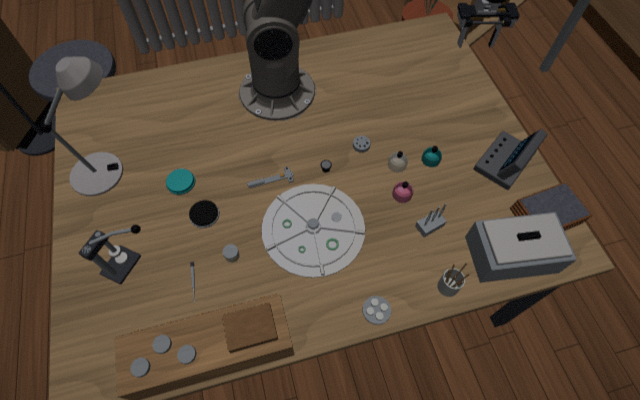

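The top view shows: tray (342,182); green rings at (328,157) largest, (361,161), (368,194); clear dome (216,234), with pink (229,194) and turquoise (173,228) look-alikes; black cushion (455,239), with a turquoise look-alike (478,293). Next I enlarge the tray to find the window.

```bash
python3 - <<'E'
from h import *
L=lambda n:dict(np.load(f'{n}0.npz'))
t=L('top');s=L('scene')
a=cv2.resize(t['frame'][122:247,278:406],None,fx=4.6,fy=4.6,interpolation=cv2.INTER_CUBIC)
a=cv2.convertScaleAbs(a,alpha=1.5)
cv2.imwrite('pics/tray.png',a)
for n,c in(('top',t),('scene',s)):
    hsv=cv2.cvtColor(c['frame'],cv2.COLOR_BGR2HSV)
    m=cv2.inRange(hsv,(45,50,40),(80,255,255))
    m=cv2.morphologyEx(m,cv2.MORPH_CLOSE,np.ones((7,7)))
    for k in cv2.findContours(m,cv2.RETR_EXTERNAL,cv2.CHAIN_APPROX_NONE)[0]:
        if cv2.contourArea(k)<15: continue
        (u,v),r=cv2.minEnclosingCircle(k); P=plane(c,u,v,.0245);print(n,'green',u,v,r,P.round(4))
    m=((c['frame'].max(2)<45)*255).astype('uint8')
    m=cv2.morphologyEx(m,cv2.MORPH_OPEN,np.ones((3,3)))
    for k in cv2.findContours(m,cv2.RETR_EXTERNAL,cv2.CHAIN_APPROX_NONE)[0]:
        A=cv2.contourArea(k)
        if 400<A<1500:
            e=cv2.fitEllipse(k);print(n,'dark',A,e,plane(c,*e[0],.02).round(4))
# ridge depth heights for dome
for c,(u,v) in((t,(342,182)),(t,(455,239)),(t,(216,234)),(s,(398,155)),(s,(204,213)),(s,(313,226))):print(pt(c,u,v).round(4))
E
```

```text
top green 165.5 226.0 8.381627082824707 [0.4461 0.4476 0.0245]
top green 367.4622497558594 193.7452850341797 4.524184226989746 [ 0.5602 -0.0973  0.0245]
top green 327.9545593261719 156.5 6.140659809112549 [0.6631 0.0159 0.0245]
top dark 1324.0 ((323.9743957519531, 388.0395202636719), (28.356321334838867, 70.84437561035156), 91.21309661865234) [0.0556 0.0015 0.02  ]
top dark 854.0 ((11.459566116333008, 349.03790283203125), (25.63226890563965, 46.48258590698242), 17.137306213378906) [0.1139 0.8015 0.02  ]
top dark 723.0 ((454.857421875, 238.9239044189453), (29.416732788085938, 31.35170555114746), 125.69669342041016) [ 0.4461 -0.3366  0.02  ]
top dark 1414.0 ((76.73645782470703, 185.4677734375), (25.310983657836914, 79.99504089355469), 63.64717483520508) [0.5491 0.7094 0.02  ]
top dark 1372.0 ((562.809326171875, 6.862975120544434), (10.420487403869629, 211.4475860595703), 92.35516357421875) [ 1.1814 -0.6891  0.02  ]
scene green 301.5 248.5 2.9155757427215576 [ 0.6521 -0.0764  0.0245]
scene green 332.0 243.5 6.020897388458252 [0.661  0.015  0.0245]
scene green 286.7272644042969 223.09091
[... 222 characters left out ...]
01538085938, 212.86082458496094), (24.000707626342773, 28.21015167236328), 72.0726547241211) [ 0.4514 -0.3392  0.02  ]
scene dark 1122.0 ((612.5935668945312, 39.4879264831543), (15.511579513549805, 107.23594665527344), 138.51878356933594) [0.111  1.3489 0.02  ]
scene dark 781.0 ((486.6801452636719, 13.70544719696045), (29.57370376586914, 57.586795806884766), 88.71446228027344) [-0.1695  0.9387  0.02  ]
scene dark 868.0 ((287.7142028808594, 10.485005378723145), (25.121265411376953, 53.82600402832031), 91.18135833740234) [-0.4171  0.1443  0.02  ]
[ 0.5822 -0.0247  0.0556]
[ 0.4458 -0.3369  0.0204]
[0.4281 0.3045 0.042 ]
[0.438  0.3027 0.0659]
[ 0.4526 -0.337   0.0202]
[ 0.6017 -0.027   0.0491]
```

View pics/tray.png

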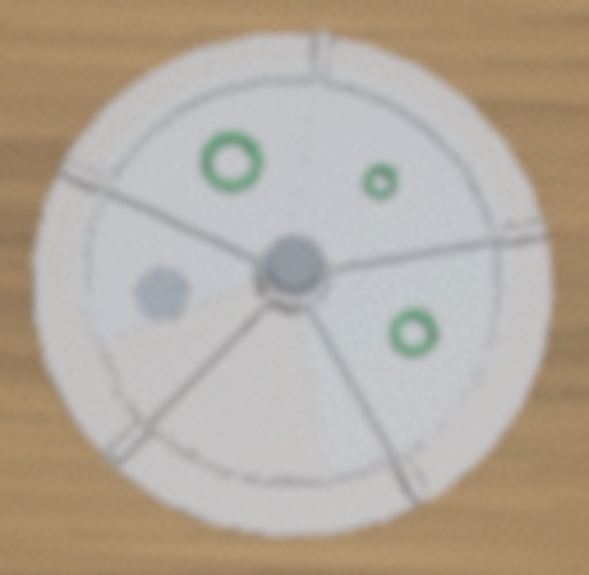

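The enlarged crop shows the window (untinted sector) at lower left, edges running towards (110,340) and (325,475). The widest ring is at (231,161), small ring (380,181), mid ring (413,332), case back (162,293). Next I measure the tray centre and the window edges, from depth and tint.

```bash
python3 - <<'E'
from h import *
L=lambda n:dict(np.load(f'{n}0.npz'))
def lsq(P):
    A=np.c_[2*P[:,:2],np.ones(len(P))];s=np.linalg.lstsq(A,(P[:,:2]**2).sum(1),rcond=None)[0];return s[:2],np.sqrt(s[2]+s[0]**2+s[1]**2)
for n,uv in(('top',(342,182)),('scene',(313,228))):
    c=L(n);hsv=cv2.cvtColor(c['frame'],cv2.COLOR_BGR2HSV)
    m=((hsv[...,1]<45)&(hsv[...,2]>70)).astype('uint8')*255
    m=cv2.morphologyEx(m,cv2.MORPH_CLOSE,np.ones((9,9)));m=cv2.morphologyEx(m,cv2.MORPH_OPEN,np.ones((9,9)))
    k=max((k for k in cv2.findContours(m,cv2.RETR_EXTERNAL,cv2.CHAIN_APPROX_NONE)[0] if cv2.pointPolygonTest(k,uv,False)>0),key=cv2.contourArea)
    P=np.array([plane(c,*p[0],.02) for p in k]);o,r=lsq(P)
    for _ in range(3):
        d=abs(np.hypot(*(P[:,:2]-o).T)-r);o,r=lsq(P[d<.004])
    print(n,'tray',o.round(4),r)
    row=[];
    for a in range(0,360,6):
        hs=[];cs=[]
        for rr in(.06,.075,.09,.105):
            X=[o[0]+rr*np.cos(np.radians(a)),o[1]+rr*np.sin(np.radians(a)),.02];u,v=np.rint(proj(c,X)).astype(int)
            hs.append(pt(c,u,v)[2]*1000);f=c['frame'][v,u].astype(int);cs.append(f[0]-f[2])
        row.append((a,round(np.median(hs)),round(np.median(cs))))
    print(row)
E
```

```text
top tray [ 0.5925 -0.0234] 0.1566565477234967
[(0, 43, 4), (6, 42, 4), (12, 42, 3), (18, 43, 6), (24, 41, 4), (30, 46, 5), (36, 45, 5), (42, 43, 4), (48, 44, 4), (54, 42, 4), (60, 43, 4), (66, 41, 4), (72, 45, 4), (78, 42, 3), (84, 45, 4), (90, 44, 4), (96, 44, 8), (102, 42, 8), (108, 42, 6), (114, 21, 0), (120, 21, -2), (126, 22, -2), (132, 20, -1), (138, 34, -2), (144, 21, -2), (150, 20, -1), (156, 19, 0), (162, 20, -2), (168, 19, -1), (174, 21, -2), (180, 19, -2), (186, 19, -1), (192, 41, 2), (198, 42, 3), (204, 42, 4), (210, 43, 3), (216, 44, 4), (222, 41, 4), (228, 43, 4), (234, 43, 4), (240, 44, 5), (246, 41, 6), (252, 41, 7), (258, 44, 5), (264, 44, 4), (270, 44, 6), (276, 44, 4), (282, 45, 4), (288, 43, 5), (294, 42, 5), (300, 39, 5), (306, 42, 5), (312, 45, 4), (318, 40, 6), (324, 44, 6), (330, 45, 4), (336, 42, 4), (342, 43, 4), (348, 46, 4), (354, 43, 3)]
scene tray [ 0.5921 -0.0249] 0.15648635528286445
[(0, 44, 0), (6, 45, -1), (12, 44, 0), (18, 44, 1), (24, 44, 0), (30, 43, 0), (36, 45, 4), (42, 42, 4), (48, 43, -2), (54, 43, 0), (60, 42, -1), (66, 43, 0), (72, 43, -1), (78, 44, 0), (84, 43, -1), (90, 45, 0), (96, 42, 3), (102, 42, 4), (108, 43, 2), (114, 42, 0), (120, 31, 0), (126, 18, -2), (132, 21, -3), (138, 21, -2), (144, 20, -2), (150, 23, -2), (156, 22, -2), (162, 22, -2), (168, 18, -2), (174, 20, -2), (180, 18, -2), (186, 19, -1), (192, 43, 1), (198, 41, 1), (204, 42, 0), (210, 42, 1), (216, 40, 0), (222, 46, 1), (228, 43, 1), (234, 43, 2), (240, 44, 2), (246, 43, 4), (252, 46, 4), (258, 43, 2), (264, 43, 1), (270, 44, 2), (276, 45, 2), (282, 42, 0), (288, 43, 2), (294, 45, 2), (300, 45, 2), (306, 43, 2), (312, 44, 2), (318, 43, 2), (324, 43, 2), (330, 44, 2), (336, 43, 0), (342, 43, 0), (348, 42, 0), (354, 45, 0)]
```

Tray axis ≈ (0.592,-0.024). The window spans about 113°–189°, so its centre is at about 151°. Next I measure rib angles, the dome and the heights of the obstacles.

```bash
cat >> h.py <<'E'
def cloud(c,win=None):
    v,u=np.mgrid[0:400,0:640];z=c['range_z'];p=np.linalg.inv(c['K'])@np.stack([u.ravel(),v.ravel(),np.ones(u.size)])
    p=np.stack([p[0],-p[1],-np.ones(u.size)])*z.ravel();return (c['R']@p).T.reshape(400,640,3)+c['t']
E
python3 - <<'E'
from h import *
L=lambda n:dict(np.load(f'{n}0.npz'))
o=np.array([.592,-.0245])
for n in('top','scene'):
    c=L(n);C=cloud(c).reshape(-1,3);ok=(c['range_z']>0).ravel();C=C[ok]
    d=C[:,:2]-o;r=np.hypot(*d.T);a=np.degrees(np.arctan2(d[:,1],d[:,0]))
    s=(r>.134)&(r<.152)&(C[:,2]>.028)&(C[:,2]<.045)
    aa=a[s]%72;print(n,'rib phase',np.degrees(np.angle(np.exp(1j*np.radians(aa*5)).mean()))/5, np.bincount(((a[s]%360)//12).astype(int)))
    s=(r>.03)&(r<.12)&(C[:,2]>.037)&(C[:,2]<.05);h=np.histogram(a[s]%360,np.arange(96,216,2));print(list(zip(h[1],h[0])))
    # knob: dark tall points near dome
    s=(np.hypot(C[:,0]-.43,C[:,1]-.302)<.05)&(C[:,2]>.012);Q=C[s];print('dome',len(Q),Q[Q[:,2]>.056].round(3).tolist()[:12],np.median(Q[:,:2],0))
    for nm,lo,hi in(('shelf',(.75,-.6),(.95,-.13)),('tweez',(.58,.22),(.72,.36)),('left',(.6,.4),(.95,.7)),('near',(.33,-.05),(.45,.15))):
        s=(C[:,0]>lo[0])&(C[:,0]<hi[0])&(C[:,1]>lo[1])&(C[:,1]<hi[1])&(C[:,2]>.012);Q=C[s]
        if len(Q):print(nm,Q.min(0).round(3),Q.max(0).round(3),np.percentile(Q,99,axis=0).round(3))
E
```

```text
top rib phase -5.0779659795911325 [ 0  0  1  0  0 22  0  0  0  0  0 25  0  0  0  0  0 26  0  0  0  0  0 26
  0  0  0  0  0 22]
[(np.int64(96), np.int64(26)), (np.int64(98), np.int64(31)), (np.int64(100), np.int64(31)), (np.int64(102), np.int64(33)), (np.int64(104), np.int64(30)), (np.int64(106), np.int64(29)), (np.int64(108), np.int64(32)), (np.int64(110), np.int64(27)), (np.int64(112), np.int64(32)), (np.int64(114), np.int64(22)), (np.int64(116), np.int64(0)), (np.int64(118), np.int64(0)), (np.int64(120), np.int64(0)), (np.int64(122), np.int64(0)), (np.int64(124), np.int64(0)), (np.int64(126), np.int64(0)), (np.int64(128), np.int64(0)), (np.int64(130), np.int64(0)), (np.int64(132), np.int64(0)), (np.int64(134), np.int64(0)), (np.int64(136), np.int64(0)), (np.int64(138), np.int64(3)), (np.int64(140), np.int64(1)), (np.int64(142), np.int64(0)), (np.int64(144), np.int64(0)), (np.int64(146), np.int64(0)), (np.int64(148), np.int64(0)), (np.int64(150), np.int64(0)), (np.int64(152), np.int64(0)), (np.int64(154), np.int64(0)), (np.int64(156), np.int64(0)), (np.int64(158), np.int64(0)), (np.
[... 3195 characters left out ...]
.int64(206), np.int64(22)), (np.int64(208), np.int64(17)), (np.int64(210), np.int64(23)), (np.int64(212), np.int64(24))]
dome 298 [[0.424, 0.315, 0.064], [0.431, 0.305, 0.072], [0.431, 0.308, 0.071], [0.43, 0.312, 0.068], [0.433, 0.314, 0.071], [0.431, 0.319, 0.068], [0.431, 0.305, 0.067], [0.431, 0.309, 0.066], [0.435, 0.31, 0.07], [0.434, 0.315, 0.067], [0.433, 0.318, 0.065], [0.43, 0.303, 0.061]] [0.44372285 0.30357076]
shelf [ 0.782 -0.592  0.013] [ 0.936 -0.171  0.148] [ 0.936 -0.176  0.143]
tweez [0.648 0.281 0.012] [0.709 0.36  0.131] [0.707 0.358 0.122]
left [0.6   0.4   0.012] [0.923 0.7   0.146] [0.92  0.696 0.142]
near [ 0.352 -0.05   0.012] [0.45  0.093 0.036] [0.45  0.091 0.035]
```

```bash
cat > plan.py <<'E'
from h import *
from scipy.spatial.transform import Rotation as Ro
import json
def Rd(yaw):
    c,s=np.cos(np.radians(yaw)),np.sin(np.radians(yaw));return np.array([[-s,c,0],[c,s,0],[0,0,-1.]])
def run(wps):
    """wps: (x,y,z,yaw,jaw) one per row, grouped in fives; starts at the measured pose"""
    s=readout.get_state();p=np.array(s['eef_pos']);R=np.array(s['eef_rot'])
    while len(wps)%5: wps.append(wps[-1])
    for i in range(0,len(wps),5):
        rows=[]
        for w in wps[i:i+5]:
            rv=Ro.from_matrix(R.T@Rd(w[3])).as_rotvec().round(3);t=(R.T@(np.array(w[:3])-p)).round(4)
            rows.append([(rv+0.).tolist(),(t+0.).tolist(),int(w[4])])
        print(json.dumps(rows).replace(' ',''))
        p=p+R@np.array(rows[-1][1]);R=R@Ro.from_rotvec(rows[-1][0]).as_matrix()
def line(a,b,n):
    # smooth n rows from a to b (exclusive of a)
    a,b=np.array(a,float),np.array(b,float);return [tuple(a+(b-a)*k/n) for k in range(1,n+1)]
def now(jaw):
    s=readout.get_state();R=np.array(s['eef_rot']);return (*s['eef_pos'],np.degrees(np.arctan2(R[1,1],R[0,1])),jaw)
def arc(phi,r,o=(.592,-.0245)):
    return o[0]+r*np.cos(np.radians(phi)),o[1]+r*np.sin(np.radians(phi))
E
python3 - <<'E'
from plan import *
n=now(255);print(n);x,y=arc(54,.147)
run(line(n,(x,y,.15,-36,255),20)+line((x,y,.15,-36,255),(x,y,.026,-36,255),4)+[(x,y,.026,-36,255)])
E
```

```text
(np.float64(0.17527252996126613), np.float64(0.6514589710138008), np.float64(0.20486986454847783), np.float64(74.94057598510895), 255)
[[[-0.001,0.0,0.097],[-0.0315,-0.0204,0.0028],255],[[-0.001,0.0,0.194],[-0.0631,-0.0407,0.0055],255],[[-0.001,0.0,0.29],[-0.0946,-0.0611,0.0083],255],[[-0.001,0.0,0.387],[-0.1261,-0.0814,0.0111],255],[[-0.001,0.0,0.484],[-0.1576,-0.1018,0.0138],255]]
[[[0.0,0.0,0.097],[-0.0374,-0.0033,0.0028],255],[[0.0,0.0,0.194],[-0.0748,-0.0067,0.0056],255],[[0.0,0.0,0.291],[-0.1122,-0.01,0.0083],255],[[0.0,0.0,0.387],[-0.1496,-0.0134,0.0111],255],[[0.0,0.0,0.484],[-0.1869,-0.0167,0.0138],255]]
[[[0.0,0.0,0.097],[-0.0347,0.0144,0.0028],255],[[0.0,0.0,0.194],[-0.0693,0.0289,0.0055],255],[[0.0,0.0,0.291],[-0.104,0.0433,0.0083],255],[[0.0,0.0,0.387],[-0.1386,0.0577,0.011],255],[[0.0,0.0,0.484],[-0.1733,0.0722,0.0138],255]]
[[[0.0,0.0,0.097],[-0.0239,0.0288,0.0028],255],[[0.0,0.0,0.194],[-0.0479,0.0577,0.0055],255],[[0.0,0.0,0.291],[-0.0718,0.0866,0.0083],255],[[0.0,0.0,0.387],[-0.0958,0.1155,0.011],255],[[0.0,0.0,0.484],[-0.1197,0.1444,0.0138],255]]
[[[0.0,0.0,0.0],[0.0,0.0,0.031],255],[[0.0,0.0,0.0],[0.0,0.0,0.062],255],[[0.0,0.0,0.0],[0.0,0.0,0.093],255],[[0.0,0.0,0.0],[0.0,0.0,0.124],255],[[0.0,0.0,0.0],[0.0,0.0,0.124],255]]
```

>>> send_rows(commands=[[[0,0,0.097],[-0.0315,-0.0204,0.0028],255],[[0,0,0.194],[-0.063,-0.0407,0.0055],255],[[0,0,0.29],[-0.0946,-0.061,0.0083],255],[[0,0,0.387],[-0.126,-0.0814,0.011],255],[[-0.001,0,0.484],[-0.1576,-0.1018,0.0138],255]])

```text
clock: 0.52
eef_pos: [0.3019, 0.5109, 0.1913]
eef_rot: [[-0.731, 0.683, 0.0], [0.683, 0.731, 0.0], [0.0, 0.001, -1.0]]
contact_force: [0.5, 0.7, -0.2]
grip_width: 0.0643
```

>>> send_rows(commands=[[[0,0,0.097],[-0.0374,-0.0033,0.0028],255],[[0,0,0.194],[-0.0748,-0.0067,0.0056],255],[[0,0,0.291],[-0.1122,-0.01,0.0083],255],[[0,0,0.387],[-0.1496,-0.0134,0.011],255],[[0,0,0.484],[-0.187,-0.0167,0.0138],255]])

```text
clock: 0.93
eef_pos: [0.4278, 0.3716, 0.1777]
eef_rot: [[-0.329, 0.944, 0.0], [0.944, 0.329, 0.001], [0.001, 0.001, -1.0]]
contact_force: [1.0, 0.8, 1.1]
grip_width: 0.0307
```

>>> send_rows(commands=[[[0,0,0.097],[-0.0347,0.0144,0.0028],255],[[0,0,0.194],[-0.0693,0.0289,0.0055],255],[[0,0,0.291],[-0.104,0.0433,0.0083],255],[[0,0,0.387],[-0.1386,0.0577,0.011],255],[[0,0,0.484],[-0.1733,0.0722,0.0138],255]])

```text
clock: 1.35
eef_pos: [0.5537, 0.2324, 0.1638]
eef_rot: [[0.148, 0.989, 0.0], [0.989, -0.148, 0.001], [0.001, 0.0, -1.0]]
contact_force: [0.2, 0.9, 0.1]
grip_width: 0.0008
```

>>> send_rows(commands=[[[0,0,0.097],[-0.024,0.0288,0.0028],255],[[0,0,0.194],[-0.0479,0.0577,0.0055],255],[[0,0,0.291],[-0.0718,0.0866,0.0083],255],[[0,0,0.387],[-0.0958,0.1155,0.011],255],[[0,0,0.484],[-0.12,0.1444,0.0138],255]])

```text
clock: 1.77
eef_pos: [0.6794, 0.0932, 0.1497]
eef_rot: [[0.591, 0.807, 0.0], [0.807, -0.591, 0.001], [0.001, -0.0, -1.0]]
contact_force: [0.9, 0.2, 0.9]
grip_width: 0.0003
```

```bash
python3 - <<'E'
from plan import *
c=cam('wrist');cv2.imwrite('pics/w1.png',c['frame'])
for P in((.592,-.0245,.053),(*arc(66.9,.142),.034),(.662,.0155,.029),(.521,.013,.0245)):print(proj(c,P).round(0))
x,y=arc(54,.147)
run(line((x,y,.15,-36,255),(x,y,.026,-36,255),4)+[(x,y,.026,-36,255)])
E
```

```text
[317. 333.]
[285. 205.]
[347. 261.]
[250. 324.]
[[[0.003,0.001,-0.018],[0.0043,-0.0086,0.0304],255],[[0.003,0.001,-0.018],[0.0044,-0.0087,0.0614],255],[[0.003,0.001,-0.018],[0.0044,-0.0088,0.0924],255],[[0.003,0.001,-0.018],[0.0045,-0.0089,0.1234],255],[[0.003,0.001,-0.018],[0.0045,-0.0089,0.1234],255]]
```

View pics/w1.png

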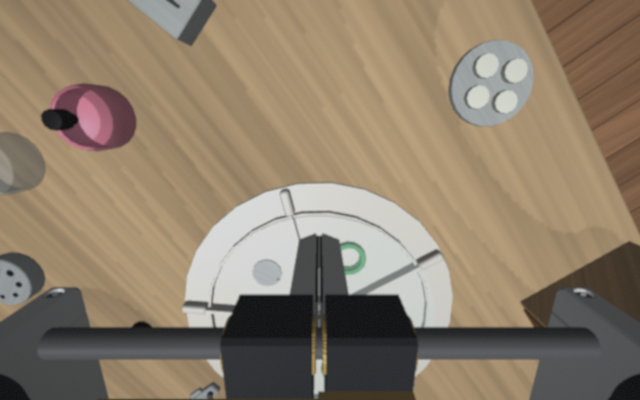

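The wrist view agrees with the estimates: rib predicted at (285,205) and seen at (287,203), wide ring predicted at (347,261) and seen at (350,258). I recheck the settled pose, since the planned shift looks too large.

```bash
python3 - <<'E'
from plan import *
print(now(255),readout.get_state()['clock'],arc(54,.147))
x,y=arc(54,.147);run(line((x,y,.15,-36,255),(x,y,.026,-36,255),4)+[(x,y,.026,-36,255)])
E
```

```text
(np.float64(0.682635113992585), np.float64(0.08584278333835968), np.float64(0.1494227797431837), np.float64(-37.01730824999329), 255) 1.8167 (np.float64(0.6784044320869935), np.float64(0.09442549817311727))
[[[0.003,0.001,-0.018],[0.0043,-0.0086,0.0304],255],[[0.003,0.001,-0.018],[0.0044,-0.0087,0.0614],255],[[0.003,0.001,-0.018],[0.0044,-0.0088,0.0924],255],[[0.003,0.001,-0.018],[0.0045,-0.0089,0.1234],255],[[0.003,0.001,-0.018],[0.0045,-0.0089,0.1234],255]]
```

```bash
python3 - <<'E'
s=open('plan.py').read()
s=s.replace("""s=readout.get_state();p=np.array(s['eef_pos']);R=np.array(s['eef_rot'])
    while""","""d=np.load('cmd.npz');p=d['p'];R=d['R']
    while""").replace("""def line""","""    np.savez('cmd_next.npz',p=p,R=R)
def accept():
    import os;os.replace('cmd_next.npz','cmd.npz')
def cur():
    d=np.load('cmd.npz');return (*d['p'],np.degrees(np.arctan2(d['R'][1,1],d['R'][0,1])))
def ease(a,b,n):
    a,b=np.array(a,float),np.array(b,float);f=[(1-np.cos(np.pi*k/n))/2 for k in range(1,n+1)];return [tuple(a+(b-a)*q) for q in f]
def line""")
open('plan.py','w').write(s)
from plan import *
x,y=arc(54,.147);np.savez('cmd.npz',p=np.array([x,y,.026]),R=Rd(-36))
st=[1.5,2,2,1.5,1.5,2,2.5,3,3.5,4,4.5]+[5]*15+[4,4,3,2.5,2,1.5,1,.5,.5]
ph=54+np.cumsum(st);k=(180-ph[10])/(ph[-1]-ph[10]);ph[11:]=ph[10]+(ph[11:]-ph[10])*k;print(k,len(ph),ph[-1])
run([(*arc(f,.147),.026,f-90,255) for f in ph])
E
```

```text
1.0425531914893618 35 180.0
[[[0.0,0.0,-0.026],[-0.0001,-0.0038,0.0],255],[[0.0,0.0,-0.061],[-0.0003,-0.009,0.0],255],[[0.0,0.0,-0.096],[-0.0007,-0.0141,0.0],255],[[0.0,0.0,-0.122],[-0.0011,-0.0179,0.0],255],[[0.0,0.0,-0.148],[-0.0016,-0.0217,0.0],255]]
[[[0.0,0.0,-0.035],[-0.0001,-0.0052,0.0],255],[[0.0,0.0,-0.079],[-0.0005,-0.0116,0.0],255],[[0.0,0.0,-0.131],[-0.0013,-0.0192,0.0],255],[[0.0,0.0,-0.192],[-0.0027,-0.0281,0.0],255],[[0.0,0.0,-0.262],[-0.005,-0.0381,0.0],255]]
[[[0.0,0.0,-0.079],[-0.0005,-0.0115,0.0],255],[[0.0,0.0,-0.17],[-0.0021,-0.0248,0.0],255],[[0.0,0.0,-0.261],[-0.005,-0.0378,0.0],255],[[0.0,0.0,-0.352],[-0.009,-0.0506,0.0],255],[[0.0,0.0,-0.443],[-0.0142,-0.0629,0.0],255]]
[[[0.0,0.0,-0.091],[-0.0006,-0.0134,0.0],255],[[0.0,0.0,-0.182],[-0.0024,-0.0266,0.0],255],[[0.0,0.0,-0.273],[-0.0054,-0.0396,0.0],255],[[0.0,0.0,-0.364],[-0.0096,-0.0523,0.0],255],[[0.0,0.0,-0.455],[-0.0149,-0.0646,0.0],255]]
[[[0.0,0.0,-0.09],[-0.0006,-0.0134,0.0],255],[[0.0,0.0,-0.181],[-0.0024,-0.0266,0.0],255],[[0.0,0.0,-0.272],[-0.0054,-0.0396,0.0],255],[[0.0,0.0,-0.363],[-0.0096,-0.0523,0.0],255],[[0.0,0.0,-0.454],[-0.0149,-0.0646,0.0],255]]
[[[0.0,0.0,-0.091],[-0.0006,-0.0134,0.0],255],[[0.0,0.0,-0.164],[-0.002,-0.024,0.0],255],[[0.0,0.0,-0.237],[-0.0041,-0.0345,0.0],255],[[0.0,0.0,-0.292],[-0.0062,-0.0422,0.0],255],[[0.0,0.0,-0.337],[-0.0083,-0.0486,0.0],255]]
[[[0.0,0.0,-0.036],[-0.0001,-0.0053,0.0],255],[[0.0,0.0,-0.064],[-0.0003,-0.0093,0.0],255],[[0.0,0.0,-0.082],[-0.0005,-0.012,0.0],255],[[0.0,0.0,-0.091],[-0.0006,-0.0133,0.0],255],[[0.0,0.0,-0.1],[-0.0007,-0.0147,0.0],255]]
```

>>> send_rows(commands=[[[0,0,0],[0,0,0.02],255],[[0,0,0],[0,0,0.06],255],[[0,0,0],[0,0,0.095],255],[[0,0,0],[0,0,0.118],255],[[0,0,0],[0,0,0.124],255]])

```text
clock: 2.23
eef_pos: [0.6759, 0.0944, 0.0217]
eef_rot: [[0.587, 0.809, -0.005], [0.809, -0.587, -0.001], [-0.004, -0.004, -1.0]]
contact_force: [-1.2, 0.5, -0.8]
grip_width: 0.0007
```

>>> send_rows(commands=[[[0,0,-0.026],[-0.0001,-0.0038,0],255],[[0,0,-0.061],[-0.0003,-0.009,0],255],[[0,0,-0.096],[-0.0007,-0.0141,0],255],[[0,0,-0.122],[-0.0011,-0.018,0],255],[[0,0,-0.148],[-0.0016,-0.0217,0],255]])

```text
clock: 2.65
eef_pos: [0.6605, 0.1068, 0.0277]
eef_rot: [[0.459, 0.889, 0.003], [0.889, -0.459, 0.002], [0.003, 0.001, -1.0]]
contact_force: [1.4, 0.3, 2.0]
grip_width: 0.0002
```

>>> send_rows(commands=[[[0,0,-0.035],[-0.0001,-0.0052,0],255],[[0,0,-0.079],[-0.0005,-0.0116,0],255],[[0,0,-0.131],[-0.0013,-0.0192,0],255],[[0,0,-0.192],[-0.0027,-0.0281,0],255],[[0,0,-0.262],[-0.005,-0.0381,0],255]])

```text
clock: 3.07
eef_pos: [0.6245, 0.1198, 0.0272]
eef_rot: [[0.212, 0.977, 0.003], [0.977, -0.212, 0.001], [0.002, 0.002, -1.0]]
contact_force: [1.6, -0.8, 6.0]
grip_width: 0.0002
```

>>> send_rows(commands=[[[0,0,-0.079],[-0.0005,-0.0115,0],255],[[0,0,-0.17],[-0.0021,-0.0248,0],255],[[0,0,-0.261],[-0.005,-0.0378,0],255],[[0,0,-0.352],[-0.009,-0.0506,0],255],[[0,0,-0.443],[-0.0142,-0.0629,0],255]])

```text
clock: 3.48
eef_pos: [0.5594, 0.1195, 0.027]
eef_rot: [[-0.23, 0.973, 0.002], [0.973, 0.23, 0.002], [0.001, 0.003, -1.0]]
contact_force: [0.9, -1.0, 5.7]
grip_width: 0.0003
```

>>> send_rows(commands=[[[0,0,-0.091],[-0.0006,-0.0134,0],255],[[0,0,-0.182],[-0.0024,-0.0266,0],255],[[0,0,-0.273],[-0.0054,-0.0396,0],255],[[0,0,-0.364],[-0.0096,-0.0523,0],255],[[0,0,-0.455],[-0.0149,-0.0646,0],255]])

```text
clock: 3.9
eef_pos: [0.4998, 0.0903, 0.0269]
eef_rot: [[-0.634, 0.773, 0.002], [0.773, 0.634, 0.002], [-0.0, 0.003, -1.0]]
contact_force: [1.4, -1.1, 5.4]
grip_width: 0.0002
```

>>> send_rows(commands=[[[0,0,-0.09],[-0.0006,-0.0134,0],255],[[0,0,-0.181],[-0.0024,-0.0266,0],255],[[0,0,-0.272],[-0.0054,-0.0396,0],255],[[0,0,-0.363],[-0.0096,-0.0523,0],255],[[0,0,-0.454],[-0.0149,-0.0646,0],255]])

```text
clock: 4.32
eef_pos: [0.459, 0.0378, 0.0268]
eef_rot: [[-0.909, 0.417, 0.002], [0.417, 0.909, 0.001], [-0.002, 0.002, -1.0]]
contact_force: [1.2, 0.2, 5.5]
grip_width: 0.0005
```

>>> send_rows(commands=[[[0,0,-0.091],[-0.0006,-0.0134,0],255],[[0,0,-0.164],[-0.002,-0.024,0],255],[[0,0,-0.237],[-0.0041,-0.0345,0],255],[[0,0,-0.292],[-0.0062,-0.0422,0],255],[[0,0,-0.337],[-0.0083,-0.0486,0],255]])

```text
clock: 4.73
eef_pos: [0.4459, -0.0102, 0.0265]
eef_rot: [[-0.995, 0.095, 0.002], [0.095, 0.995, 0.001], [-0.002, 0.001, -1.0]]
contact_force: [-0.4, 1.6, 2.9]
grip_width: 0.0006
```

>>> send_rows(commands=[[[0,0,-0.036],[-0.0001,-0.0053,0],255],[[0,0,-0.064],[-0.0003,-0.0093,0],255],[[0,0,-0.082],[-0.0005,-0.012,0],255],[[0,0,-0.091],[-0.0006,-0.0133,0],255],[[0,0,-0.1],[-0.0007,-0.0147,0],255]])

```text
clock: 5.15
eef_pos: [0.4454, -0.0243, 0.0262]
eef_rot: [[-1.0, -0.001, 0.001], [-0.001, 1.0, 0.001], [-0.001, 0.001, -1.0]]
contact_force: [-1.3, 1.4, 7.9]
grip_width: 0.0005
```

```bash
cat > tray.py <<'E'
from plan import *
def tray(n,o=np.array([.592,-.0245])):
    c=cam(n);C=cloud(c).reshape(-1,3);C=C[(c['range_z']>0).ravel()]
    d=C[:,:2]-o;r=np.hypot(*d.T);a=np.degrees(np.arctan2(d[:,1],d[:,0]))
    s=(r>.134)&(r<.152)&(C[:,2]>.028)&(C[:,2]<.037)
    print(n,'rib phase',np.degrees(np.angle(np.exp(1j*np.radians(a[s]*5)).mean()))/5)
    hsv=cv2.cvtColor(c['frame'],cv2.COLOR_BGR2HSV);m=cv2.inRange(hsv,(45,50,40),(80,255,255));m=cv2.morphologyEx(m,cv2.MORPH_CLOSE,np.ones((7,7)))
    for k in cv2.findContours(m,cv2.RETR_EXTERNAL,cv2.CHAIN_APPROX_NONE)[0]:
        if cv2.contourArea(k)<15: continue
        (u,v),rr=cv2.minEnclosingCircle(k);P=plane(c,u,v,.0265);d=P[:2]-o;print(n,'green',round(u),round(v),round(rr,1),P[:2].round(4),'r',np.hypot(*d).round(4),'ang',np.degrees(np.arctan2(d[1],d[0])).round(1))
    return c
E
python3 - <<'E'
from tray import *
accept();print(cur(),now(0));
for n in('top','scene'):
    c=tray(n);cv2.imwrite(f'pics/{n}1.png',c['frame'])
E
```

```text
(np.float64(0.4449643231044135), np.float64(-0.024534595479532073), np.float64(0.026), np.float64(89.99341914926802)) (np.float64(0.44535704143131705), np.float64(-0.02434492380052361), np.float64(0.026238425283803987), np.float64(90.06418261924766), 0)
top rib phase -29.77317994088248
top green 166 226 8.4 [0.4458 0.4468] r 0.4935 ang 107.2
top green 339 154 4.4 [ 0.6724 -0.0159] r 0.0809 ang 6.1
scene rib phase -30.05269827752063
scene green 323 249 4.3 [ 0.6717 -0.0166] r 0.0801 ang 5.7
scene green 339 224 2.9 [0.6067 0.0542] r 0.0801 ang 79.4
scene green 320 204 5.8 [0.5232 0.0161] r 0.0799 ang 149.5
scene green 431 2 5.4 [-0.2959  0.7407] r 1.1722 ang 139.2
```

The tray now has the wide ring at 149.5° (r = 80 mm), and the window centre is at 152°. I nudge it about 2.6° more, back off and lift.

>>> send_rows(commands=[[[0,0,-0.01],[0,-0.0015,0],255],[[0,0,-0.02],[0,-0.003,0],255],[[0,0,-0.03],[0,-0.0045,0],255],[[0,0,-0.04],[-0.0001,-0.006,0],255],[[0,0,-0.045],[-0.0001,-0.0067,0],255]])

```text
clock: 5.67
eef_pos: [0.4454, -0.0313, 0.0259]
eef_rot: [[-0.999, -0.046, 0.001], [-0.046, 0.999, 0.001], [-0.001, 0.001, -1.0]]
contact_force: [1.1, 1.3, 4.3]
grip_width: 0.0002
```

>>> send_rows(commands=[[[0,0,0],[0,0,0],255],[[0,0,0],[0,0.002,0],255],[[0,0,0],[0,0.006,0],255],[[0,0,0],[0,0.01,-0.008],255],[[0,0,0],[0,0.012,-0.02],255]])

```text
clock: 6.08
eef_pos: [0.4437, -0.0184, 0.0456]
eef_rot: [[-0.999, -0.046, -0.002], [-0.046, 0.999, 0.001], [0.002, 0.001, -1.0]]
contact_force: [-0.6, 0.1, 0.5]
grip_width: 0.0005
```

```bash
python3 - <<'E'
from plan import *
d=np.load('cmd.npz');p,R=d['p'],d['R']
for rv,t in(([0,0,-.045],[-.0001,-.0067,0]),([0,0,0],[0,.012,-.02])):
    p=p+R@np.array(t);R=R@Ro.from_rotvec(rv).as_matrix()
np.savez('cmd.npz',p=p,R=R);print(cur(),now(0))
x,y=arc(152,.08);q=cur()
run(ease((*q,140),(q[0],q[1],.12,80,140),4)+ease((q[0],q[1],.12,80,140),(x,y,.13,62,140),6))
E
```

```text
(np.float64(0.4445251126883961), np.float64(-0.019246692947862406), np.float64(0.046), np.float64(92.57172922735673)) (np.float64(0.4437292989560945), np.float64(-0.018432061029992064), np.float64(0.04561583154903606), np.float64(92.61651137069104), 0)
[[[0.0,0.0,0.032],[0.0,0.0,-0.0108],140],[[0.0,0.0,0.11],[0.0,0.0,-0.037],140],[[0.0,0.0,0.187],[0.0,0.0,-0.0632],140],[[0.0,0.0,0.219],[0.0,0.0,-0.074],140],[[0.0,0.0,0.24],[-0.0052,0.0019,-0.0747],140]]
[[[0.0,0.0,0.058],[-0.0127,0.0086,-0.0018],140],[[0.0,0.0,0.136],[-0.03,0.0202,-0.0043],140],[[0.0,0.0,0.215],[-0.0472,0.0319,-0.0068],140],[[0.0,0.0,0.273],[-0.0599,0.0404,-0.0086],140],[[0.0,0.0,0.294],[-0.0645,0.0435,-0.0093],140]]
```

>>> send_rows(commands=[[[0,0,0.032],[0,0,-0.0108],255],[[0,0,0.11],[0,0,-0.037],150],[[0,0,0.187],[0,0,-0.0632],100],[[0,0,0.219],[0,0,-0.074],100],[[0,0,0.24],[-0.0052,0.0019,-0.0747],100]])

```text
clock: 6.5
eef_pos: [0.4505, -0.0168, 0.1233]
eef_rot: [[-0.981, 0.196, 0.004], [0.196, 0.981, 0.001], [-0.004, 0.002, -1.0]]
contact_force: [1.2, 0.2, -0.4]
grip_width: 0.0236
```

>>> send_rows(commands=[[[0,0,0.058],[-0.0127,0.0086,-0.0018],100],[[0,0,0.136],[-0.03,0.0202,-0.0043],100],[[0,0,0.215],[-0.0472,0.0319,-0.0068],100],[[0,0,0.273],[-0.06,0.0404,-0.0086],100],[[0,0,0.294],[-0.0645,0.0435,-0.0093],100]])

```text
clock: 6.92
eef_pos: [0.5231, 0.0147, 0.1296]
eef_rot: [[-0.882, 0.471, 0.0], [0.471, 0.882, 0.001], [0.0, 0.001, -1.0]]
contact_force: [-0.8, -0.2, 0.1]
grip_width: 0.0559
```

```bash
python3 - <<'E'
from tray import *
accept();cams.read_camera('top');print(cur(),now(0))
for n in('top','scene','wrist'):
    c=tray(n);cv2.imwrite(f'pics/{n}2.png',c['frame'])
print(proj(c,(*arc(152,.08),.029)))
C=cloud(c).reshape(-1,3);o=np.array([.592,-.0245]);d=C[:,:2]-o;r=np.hypot(*d.T);a=np.degrees(np.arctan2(d[:,1],d[:,0]))%360
s=(r>.06)&(r<.12)&(C[:,2]>.037)&(C[:,2]<.05);print(np.histogram(a[s],np.arange(100,210,2)))
E
```

```text
(np.float64(0.5213445068839644), np.float64(0.013054113708597916), np.float64(0.13), np.float64(61.97578296737077)) (np.float64(0.5228268663622356), np.float64(0.014524334881718235), np.float64(0.12950794078489697), np.float64(61.95126232735207), 0)
top rib phase -26.835471506031233
scene rib phase -26.73635017834645
scene green 324 249 4.3 [ 0.6719 -0.0134] r 0.0807 ang 7.9
scene green 339 224 3.0 [0.604  0.0543] r 0.0797 ang 81.3
scene green 318 204 5.9 [0.5216 0.0128] r 0.0797 ang 152.1
wrist rib phase -27.031480334349197
wrist green 363 325 12.2 [ 0.6707 -0.0108] r 0.0798 ang 9.8
wrist green 394 250 9.9 [0.6042 0.056 ] r 0.0814 ang 81.4
wrist green 320 201 19.0 [0.5228 0.0138] r 0.0791 ang 151.0
[318.67167886 200.74559126]
(array([158, 179, 177, 173, 185, 206, 193,   0,   0,   0,   0,   0,   0,
         0,   0,   0,   0,   0,   0,   0,   0,   0,   0,   0,   0,   0,
         0,   0,   0,   0,   0,   0,   0,   0,   0,   0,   0,   0,   0,
         0,   0,   0,   0,   0,   0, 235, 203, 184, 185, 174, 171, 168,
       153, 156]), array([100, 102, 104, 106, 108, 110, 112, 114, 116, 118, 120, 122, 124,
       126, 128, 130, 132, 134, 136, 138, 140, 142, 144, 146, 148, 150,
       152, 154, 156, 158, 160, 162, 164, 166, 168, 170, 172, 174, 176,
       178, 180, 182, 184, 186, 188, 190, 192, 194, 196, 198, 200, 202,
       204, 206, 208]))
```

View pics/wrist2.png

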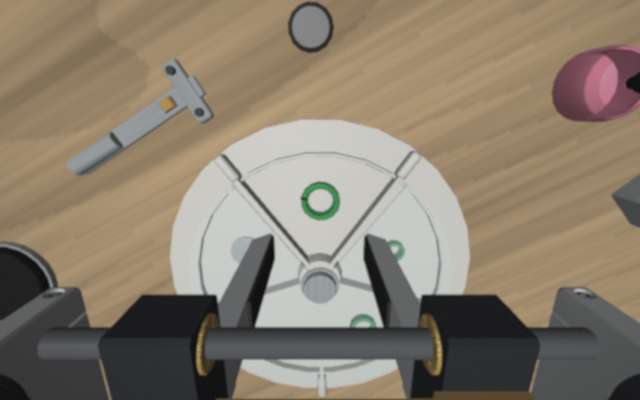

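The wrist view shows the wide ring at (320,201), centred between the dividers and in the window. The window edges are at 114° and 190°, and the ring is at 151–152°. Descend and grip.

>>> send_rows(commands=[[[0,0,0],[-0.0005,0.0005,0.015],100],[[0,0,0],[-0.0005,0.0005,0.04],100],[[0,0,0],[-0.0005,0.0005,0.065],100],[[0,0,0],[-0.0005,0.0005,0.085],100],[[0,0,0],[-0.0005,0.0005,0.097],100]], force=10)

```text
clock: 7.53
eef_pos: [0.5201, 0.0127, 0.031]
eef_rot: [[-0.883, 0.469, -0.002], [0.469, 0.883, 0.0], [0.002, -0.001, -1.0]]
contact_force: [-0.4, -0.5, -0.2]
grip_width: 0.0571
```

>>> send_rows(commands=[[[0,0,0],[0,0,0.006],100],[[0,0,0],[0,0,0.009],100],[[0,0,0],[0,0,0.011],100],[[0,0,0],[0,0,0.011],130],[[0,0,0],[0,0,0.011],200]])

```text
clock: 7.95
eef_pos: [0.5226, 0.0134, 0.0227]
eef_rot: [[-0.883, 0.47, 0.001], [0.47, 0.883, 0.001], [-0.001, 0.002, -1.0]]
contact_force: [0.1, 0.5, -0.5]
grip_width: 0.0467
```

>>> send_rows(commands=[[[0,0,0],[0,0,0],200],[[0,0,0],[0,0,0],200],[[0,0,0],[0,0,0],200],[[0,0,0],[0,0,0],200],[[0,0,0],[0,0,0],200]])

```text
clock: 8.37
eef_pos: [0.5226, 0.0134, 0.0225]
eef_rot: [[-0.883, 0.47, 0.001], [0.47, 0.883, 0.001], [-0.001, 0.001, -1.0]]
contact_force: [-0.5, -0.6, 6.9]
grip_width: 0.0377
```

```bash
python3 - <<'E'
from plan import *
np.savez('cmd.npz',p=np.array([.522,.0133,.022]),R=Rd(61.98));q=cur()
run(ease((*q,200),(.522,.0133,.14,61.98,200),8)+ease((.522,.0133,.14,61.98,200),(.448,-.338,.14,0,200),17))
E
```

```text
[[[0.0,0.0,0.0],[0.0,0.0,-0.0045],200],[[0.0,0.0,0.0],[0.0,0.0,-0.0173],200],[[0.0,0.0,0.0],[0.0,0.0,-0.0364],200],[[0.0,0.0,0.0],[0.0,0.0,-0.059],200],[[0.0,0.0,0.0],[0.0,0.0,-0.0816],200]]
[[[0.0,0.0,0.0],[0.0,0.0,-0.0191],200],[[0.0,0.0,0.0],[0.0,0.0,-0.0319],200],[[0.0,0.0,0.0],[0.0,0.0,-0.0364],200],[[0.0,0.0,0.009],[-0.0008,-0.0029,-0.0364],200],[[0.0,0.0,0.037],[-0.0034,-0.0116,-0.0364],200]]
[[[0.0,0.0,0.044],[-0.0046,-0.0141,0.0],200],[[0.0,0.0,0.104],[-0.0108,-0.033,0.0],200],[[0.0,0.0,0.178],[-0.0185,-0.0563,0.0],200],[[0.0,0.0,0.263],[-0.0273,-0.083,0.0],200],[[0.0,0.0,0.356],[-0.037,-0.1124,0.0],200]]
[[[0.0,0.0,0.098],[-0.0203,-0.0254,0.0],200],[[0.0,0.0,0.198],[-0.041,-0.0513,0.0],200],[[0.0,0.0,0.296],[-0.0613,-0.0767,0.0],200],[[0.0,0.0,0.389],[-0.0806,-0.1008,0.0],200],[[0.0,0.0,0.474],[-0.0982,-0.1228,0.0],200]]
[[[0.0,0.0,0.074],[-0.0223,-0.0101,0.0],200],[[0.0,0.0,0.134],[-0.0406,-0.0182,0.0],200],[[0.0,0.0,0.178],[-0.054,-0.0243,0.0],200],[[0.0,0.0,0.206],[-0.0623,-0.028,0.0],200],[[0.0,0.0,0.215],[-0.0651,-0.0293,0.0],200]]
```

>>> send_rows(commands=[[[0,0,0],[0,0,-0.0045],200],[[0,0,0],[0,0,-0.0173],200],[[0,0,0],[0,0,-0.0364],200],[[0,0,0],[0,0,-0.059],200],[[0,0,0],[0,0,-0.0816],200]])

```text
clock: 8.78
eef_pos: [0.5218, 0.0132, 0.1046]
eef_rot: [[-0.883, 0.47, -0.0], [0.47, 0.883, 0.001], [0.001, 0.0, -1.0]]
contact_force: [-0.1, 0.4, -0.1]
grip_width: 0.038
```

>>> send_rows(commands=[[[0,0,0],[0,0,-0.019],200],[[0,0,0],[0,0,-0.032],200],[[0,0,0],[0,0,-0.0364],200],[[0,0,0.009],[-0.0008,-0.0029,-0.0364],200],[[0,0,0.037],[-0.0034,-0.0116,-0.0364],200]])

```text
clock: 9.2
eef_pos: [0.5195, 0.002, 0.1395]
eef_rot: [[-0.865, 0.501, 0.0], [0.501, 0.865, 0.001], [0.0, 0.001, -1.0]]
contact_force: [-0.4, 0.9, -0.5]
grip_width: 0.0379
```

>>> send_rows(commands=[[[0,0,0.044],[-0.0046,-0.0141,0],200],[[0,0,0.104],[-0.0108,-0.033,0],200],[[0,0,0.178],[-0.0185,-0.0563,0],200],[[0,0,0.263],[-0.0273,-0.083,0],200],[[0,0,0.356],[-0.037,-0.1124,0],200]])

```text
clock: 9.62
eef_pos: [0.4938, -0.1169, 0.1392]
eef_rot: [[-0.629, 0.777, -0.001], [0.777, 0.629, 0.001], [0.001, -0.0, -1.0]]
contact_force: [0.7, -0.3, 0.3]
grip_width: 0.0381
```

>>> send_rows(commands=[[[0,0,0.098],[-0.0203,-0.0254,0],200],[[0,0,0.198],[-0.041,-0.0513,0],200],[[0,0,0.296],[-0.0613,-0.0767,0],200],[[0,0,0.389],[-0.0806,-0.1008,0],200],[[0,0,0.474],[-0.0982,-0.1228,0],200]])

```text
clock: 10.03
eef_pos: [0.4604, -0.2718, 0.1392]
eef_rot: [[-0.203, 0.979, -0.001], [0.979, 0.203, 0.0], [0.001, -0.001, -1.0]]
contact_force: [0.0, 0.0, -0.3]
grip_width: 0.0375
```

>>> send_rows(commands=[[[0,0,0.074],[-0.0223,-0.0101,0],200],[[0,0,0.134],[-0.0406,-0.0182,0],200],[[0,0,0.178],[-0.054,-0.0243,0],200],[[0,0,0.206],[-0.0623,-0.028,0],200],[[0,0,0.215],[-0.0651,-0.0293,0],200]])

```text
clock: 10.45
eef_pos: [0.4474, -0.3394, 0.1394]
eef_rot: [[0.004, 1.0, -0.0], [1.0, -0.004, 0.001], [0.001, -0.0, -1.0]]
contact_force: [-0.4, 1.1, 0.3]
grip_width: 0.0376
```

```bash
python3 - <<'E'
from plan import *
accept();cams.read_camera('top');cams.read_camera('top');print(cur(),now(0),readout.get_state()['grip_width'])
c=cam('wrist');cv2.imwrite('pics/w3.png',c['frame'])
print(proj(c,(.448,-.338,.02)))
C=cloud(c)
f=c['frame'];m=((f.max(2)<60)&(abs(C[...,2]-.02)<.006)).astype('uint8')*255
k=max(cv2.findContours(m,cv2.RETR_EXTERNAL,cv2.CHAIN_APPROX_NONE)[0],key=cv2.contourArea);h=cv2.convexHull(k)
P=np.array([plane(c,*p[0],.02) for p in h]);print('hull bbox',P.min(0),P.max(0));
A=np.c_[2*P[:,:2],np.ones(len(P))];s=np.linalg.lstsq(A,(P[:,:2]**2).sum(1),rcond=None)[0];print('circle',s[:2],np.sqrt(s[2]+s[0]**2+s[1]**2))
E
```

```text
(np.float64(0.4479658595811466), np.float64(-0.338030997114277), np.float64(0.14), np.float64(-0.014033433155070182)) (np.float64(0.44816086508468045), np.float64(-0.33785933105782107), np.float64(0.1393794676783673), np.float64(0.009747399570041872), 0) 0.037046339263629983
[317.14510413 195.86332384]
hull bbox [ 0.40704271 -0.37185599  0.02      ] [ 0.49167365 -0.29559998  0.02      ]
circle [ 0.44919023 -0.33781356] 0.04252356921946534
```

View pics/w3.png

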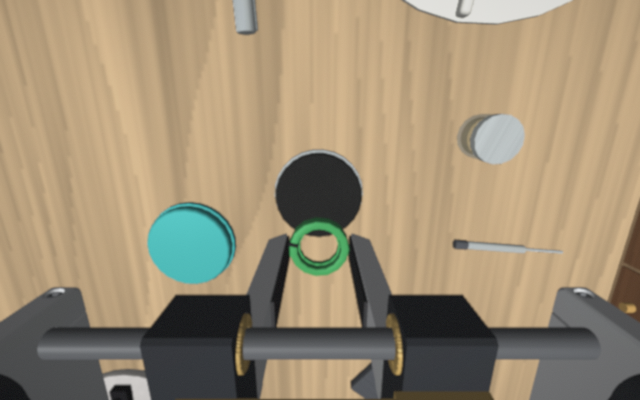

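The wrist view shows the held ring at (319,247) and the black cushion centred at about (318.5,195), giving a cushion centre of ≈ (0.449,-0.338). The turquoise look-alike is at (192,242). Lower, release and retreat.

>>> send_rows(commands=[[[0,0,0],[0,0.001,0.015],200],[[0,0,0],[0,0.001,0.04],200],[[0,0,0],[0,0.001,0.065],200],[[0,0,0],[0,0.001,0.088],200],[[0,0,0],[0,0.001,0.102],200]])

```text
clock: 11.02
eef_pos: [0.4492, -0.3359, 0.0355]
eef_rot: [[-0.003, 1.0, -0.001], [1.0, 0.003, 0.002], [0.002, -0.001, -1.0]]
contact_force: [0.3, 0.4, -0.5]
grip_width: 0.0375
```

>>> send_rows(commands=[[[0,0,0],[0,0,0.007],200],[[0,0,0],[0,0,0.012],200],[[0,0,0],[0,0,0.015],200],[[0,0,0],[0,0,0.0158],200],[[0,0,0],[0,0,0.0158],200]])

```text
clock: 11.43
eef_pos: [0.4498, -0.338, 0.0225]
eef_rot: [[-0.0, 1.0, 0.001], [1.0, 0.0, 0.001], [0.001, 0.001, -1.0]]
contact_force: [0.8, 0.8, -0.6]
grip_width: 0.0376
```

>>> send_rows(commands=[[[0,0,0],[0,0,0],200],[[0,0,0],[0,0,0],140],[[0,0,0],[0,0,0],120],[[0,0,0],[0,0,0],100],[[0,0,0],[0,0,0],100]])

```text
clock: 11.85
eef_pos: [0.4493, -0.338, 0.022]
eef_rot: [[0.0, 1.0, 0.001], [1.0, -0.0, 0.001], [0.001, 0.001, -1.0]]
contact_force: [-0.1, 0.8, 0.2]
grip_width: 0.0564
```

>>> send_rows(commands=[[[0,0,0],[0,0,-0.003],100],[[0,0,0],[0,0,-0.015],100],[[0,0,0],[0,0,-0.045],100],[[0,0,0],[0,0,-0.08],100],[[0,0,0],[0,0,-0.1],100]])

```text
clock: 12.27
eef_pos: [0.4496, -0.3389, 0.1256]
eef_rot: [[0.001, 1.0, 0.002], [1.0, -0.001, -0.0], [-0.0, 0.002, -1.0]]
contact_force: [1.1, -0.6, 0.4]
grip_width: 0.057
```

```bash
python3 - <<'E'
from plan import *
np.savez('cmd.npz',p=np.array([.449,-.338,.0222+.1]),R=Rd(0));print(now(0))
for n in('wrist','top'):
    c=cam(n)
    f=c['frame'];hsv=cv2.cvtColor(f,cv2.COLOR_BGR2HSV);m=cv2.inRange(hsv,(45,60,40),(80,255,255));m=cv2.morphologyEx(m,cv2.MORPH_CLOSE,np.ones((7,7)))
    for k in cv2.findContours(m,cv2.RETR_EXTERNAL,cv2.CHAIN_APPROX_NONE)[0]:
        if cv2.contourArea(k)<15: continue
        (u,v),r=cv2.minEnclosingCircle(k);print(n,'green',u,v,r,plane(c,u,v,.0265))
    b=(f.max(2)<60).astype('uint8')*255
    if n=='wrist':
        P=np.array([plane(c,u,v,.02) for v in range(80,260) for u in range(250,400) if b[v,u]]);P=P[np.hypot(P[:,0]-.449,P[:,1]+.338)<.052];print('black',P.min(0),P.max(0),(P.min(0)+P.max(0))/2)
        cv2.imwrite('pics/w4.png',f)
E
```

```text
(np.float64(0.4495745693706629), np.float64(-0.33893753344118455), np.float64(0.12560616765927518), np.float64(-0.056285846864357544), 0)
wrist green 318.3155517578125 199.68870544433594 20.998493194580078 [ 0.45085852 -0.33731011  0.0265    ]
black [ 0.40674484 -0.38068289  0.02      ] [ 0.49148409 -0.29584013  0.02      ] [ 0.44911446 -0.33826151  0.02      ]
top green 455.875 237.21875 8.066293716430664 [ 0.44987502 -0.3374102   0.0265    ]
```

View pics/w4.png

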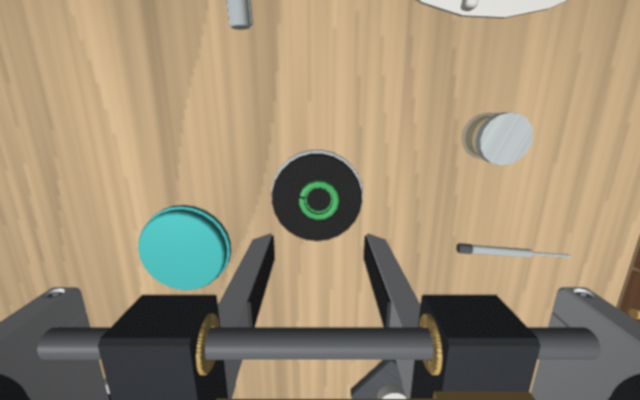

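The ring lies flat in the middle of the cushion, at (318,200) in the picture, within about 1.5 mm. Now go to the clear dome, keeping yaw 0.

```bash
python3 - <<'E'
from plan import *
q=cur();run(ease((*q,145),(.433,.31,.175,0,145),25))
E
```

```text
[[[0.0,0.0,0.0],[0.0026,-0.0001,-0.0002],145],[[0.0,0.0,0.0],[0.0102,-0.0003,-0.0008],145],[[0.0,0.0,0.0],[0.0228,-0.0006,-0.0019],145],[[0.0,0.0,0.0],[0.0401,-0.001,-0.0033],145],[[0.0,0.0,0.0],[0.0619,-0.0015,-0.005],145]]
[[[0.0,0.0,0.0],[0.0259,-0.0007,-0.0022],145],[[0.0,0.0,0.0],[0.0556,-0.0014,-0.0046],145],[[0.0,0.0,0.0],[0.0885,-0.0022,-0.0073],145],[[0.0,0.0,0.0],[0.1241,-0.0031,-0.0102],145],[[0.0,0.0,0.0],[0.162,-0.004,-0.0132],145]]
[[[0.0,0.0,0.0],[0.0394,-0.001,-0.0033],145],[[0.0,0.0,0.0],[0.0798,-0.002,-0.0065],145],[[0.0,0.0,0.0],[0.1204,-0.003,-0.0099],145],[[0.0,0.0,0.0],[0.1608,-0.004,-0.0131],145],[[0.0,0.0,0.0],[0.2002,-0.005,-0.0164],145]]
[[[0.0,0.0,0.0],[0.0379,-0.0009,-0.003],145],[[0.0,0.0,0.0],[0.0735,-0.0018,-0.0059],145],[[0.0,0.0,0.0],[0.1064,-0.0026,-0.0086],145],[[0.0,0.0,0.0],[0.1361,-0.0033,-0.011],145],[[0.0,0.0,0.0],[0.162,-0.004,-0.0132],145]]
[[[0.0,0.0,0.0],[0.0218,-0.0005,-0.0017],145],[[0.0,0.0,0.0],[0.0391,-0.0009,-0.0031],145],[[0.0,0.0,0.0],[0.0517,-0.0012,-0.0042],145],[[0.0,0.0,0.0],[0.0593,-0.0014,-0.0048],145],[[0.0,0.0,0.0],[0.0619,-0.0015,-0.005],145]]
```

>>> send_rows(commands=[[[0,0,0],[0.0026,-0.0001,-0.0002],145],[[0,0,0],[0.0102,-0.0003,-0.0008],145],[[0,0,0],[0.0228,-0.0006,-0.0019],145],[[0,0,0],[0.04,-0.001,-0.0033],145],[[0,0,0],[0.0619,-0.0015,-0.005],145]])

```text
clock: 12.78
eef_pos: [0.4467, -0.2754, 0.1259]
eef_rot: [[0.001, 1.0, -0.002], [1.0, -0.001, 0.001], [0.001, -0.002, -1.0]]
contact_force: [0.7, -0.3, 0.4]
grip_width: 0.0404
```

>>> send_rows(commands=[[[0,0,0],[0.0259,-0.0007,-0.0022],145],[[0,0,0],[0.0556,-0.0014,-0.0046],145],[[0,0,0],[0.0885,-0.0022,-0.0073],145],[[0,0,0],[0.124,-0.0031,-0.0102],145],[[0,0,0],[0.162,-0.004,-0.0132],145]])

```text
clock: 13.2
eef_pos: [0.4423, -0.1125, 0.1395]
eef_rot: [[0.001, 1.0, -0.001], [1.0, -0.001, 0.001], [0.001, -0.001, -1.0]]
contact_force: [1.4, -0.1, 0.0]
grip_width: 0.041
```

>>> send_rows(commands=[[[0,0,0],[0.0394,-0.001,-0.0033],145],[[0,0,0],[0.0798,-0.002,-0.0065],145],[[0,0,0],[0.1204,-0.003,-0.0099],145],[[0,0,0],[0.1608,-0.004,-0.0131],145],[[0,0,0],[0.2002,-0.005,-0.0164],145]])

```text
clock: 13.62
eef_pos: [0.4371, 0.0883, 0.1563]
eef_rot: [[-0.001, 1.0, -0.001], [1.0, 0.001, 0.0], [0.0, -0.001, -1.0]]
contact_force: [2.1, -0.3, 0.6]
grip_width: 0.0405
```

>>> send_rows(commands=[[[0,0,0],[0.0379,-0.0009,-0.003],145],[[0,0,0],[0.0735,-0.0018,-0.0059],145],[[0,0,0],[0.1064,-0.0026,-0.0086],145],[[0,0,0],[0.136,-0.0033,-0.011],145],[[0,0,0],[0.162,-0.004,-0.0132],145]])

```text
clock: 14.03
eef_pos: [0.4332, 0.2501, 0.1693]
eef_rot: [[-0.002, 1.0, -0.001], [1.0, 0.002, -0.0], [-0.0, -0.001, -1.0]]
contact_force: [0.7, 0.0, 0.2]
grip_width: 0.0406
```

>>> send_rows(commands=[[[0,0,0],[0.0218,-0.0005,-0.0017],145],[[0,0,0],[0.039,-0.0009,-0.0031],145],[[0,0,0],[0.0517,-0.0012,-0.0042],145],[[0,0,0],[0.0593,-0.0014,-0.0048],145],[[0,0,0],[0.0619,-0.0015,-0.005],145]])

```text
clock: 14.45
eef_pos: [0.4326, 0.3106, 0.1746]
eef_rot: [[-0.001, 1.0, -0.0], [1.0, 0.001, 0.0], [0.0, -0.0, -1.0]]
contact_force: [0.2, -0.5, 0.1]
grip_width: 0.0404
```

```bash
python3 - <<'E'
from plan import *
accept();cams.read_camera('top');cams.read_camera('top');print(cur(),now(0),readout.get_state()['grip_width'])
c=cam('wrist');f=c['frame'];cv2.imwrite('pics/w5.png',f)
C=cloud(c);print('proj',proj(c,(.433,.31,.066)))
m=((np.hypot(C[...,0]-.433,C[...,1]-.311)<.03)&(C[...,2]>.052)&(C[...,2]<.08)&(f.max(2)<90)).astype('uint8')
v,u=np.nonzero(m);Q=C[m>0];print(len(Q),u.min(),u.max(),v.min(),v.max(),Q.min(0),Q.max(0),np.median(Q,0))
P=Q[Q[:,2]>.064];print('top pts',len(P),P.min(0),P.max(0),(P.min(0)+P.max(0))/2)
E
```

```text
(np.float64(0.433), np.float64(0.31), np.float64(0.175), np.float64(0.0)) (np.float64(0.43302310730147514), np.float64(0.309440644469797), np.float64(0.17478282028444495), np.float64(-0.006594486601484299), 0) 0.04107433964189966
proj [317.24711117 197.98993778]
235 311 326 186 204 [0.42688395 0.30421773 0.05732493] [0.44155132 0.3204728  0.07006532] [0.43374377 0.31345028 0.06766998]
top pts 215 [0.42688395 0.30421773 0.06416563] [0.44155132 0.3204728  0.07006532] [0.43421763 0.31234527 0.06711547]
```

View pics/w5.png

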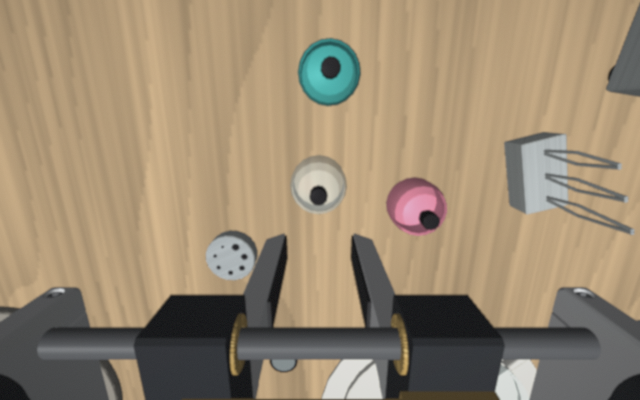

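The wrist view shows the clear dome with its knob at (318,195), the pink one at (417,206) and the turquoise one at (329,71). The clear one is the one meant: it is neither pink nor turquoise. Its knob is at ≈ (0.434,0.312), top 67 mm. Descend and grip.

>>> send_rows(commands=[[[0,0,0],[0.002,0.001,0.015],145],[[0,0,0],[0.002,0.001,0.042],145],[[0,0,0],[0.002,0.001,0.072],145],[[0,0,0],[0.002,0.001,0.096],145],[[0,0,0],[0.002,0.001,0.112],145]], force=15)

```text
clock: 15.02
eef_pos: [0.4337, 0.31, 0.061]
eef_rot: [[0.001, 1.0, -0.001], [1.0, -0.001, -0.001], [-0.001, -0.001, -1.0]]
contact_force: [0.2, 0.3, 0.3]
grip_width: 0.0408
```

>>> send_rows(commands=[[[0,0,0],[0,0,0.007],145],[[0,0,0],[0,0,0.012],145],[[0,0,0],[0,0,0.014],145],[[0,0,0],[0,0,0.014],180],[[0,0,0],[0,0,0.014],255]])

```text
clock: 15.43
eef_pos: [0.4348, 0.3122, 0.05]
eef_rot: [[0.0, 1.0, 0.001], [1.0, -0.0, 0.002], [0.002, 0.001, -1.0]]
contact_force: [0.6, 0.3, 1.1]
grip_width: 0.0304
```

>>> send_rows(commands=[[[0,0,0],[0,0,0],255],[[0,0,0],[0,0,0],255],[[0,0,0],[0,0,0],255],[[0,0,0],[0,0,0],255],[[0,0,0],[0,0,0],255]])

```text
clock: 15.85
eef_pos: [0.4344, 0.3123, 0.0495]
eef_rot: [[-0.0, 1.0, 0.001], [1.0, 0.0, 0.001], [0.001, 0.001, -1.0]]
contact_force: [-1.9, -0.4, 6.2]
grip_width: 0.0175
```

```bash
python3 - <<'E'
from plan import *
np.savez('cmd.npz',p=np.array([.434,.312,.049]),R=Rd(0));print(now(0),readout.get_state()['grip_width'],readout.get_state()['contact_force'])
b=(.434,.312,.19,0,255)
run(ease((*cur(),255),b,10)+ease(b,(.449,-.338,.17,0,255),30))
E
```

```text
(np.float64(0.4343540711744026), np.float64(0.3122630085692302), np.float64(0.04951751565288437), np.float64(0.0012563683406054407), 0) 0.01754363633986113 [-1.86486157 -0.40831091  6.1927967 ]
[[[0.0,0.0,0.0],[0.0,0.0,-0.0035],255],[[0.0,0.0,0.0],[0.0,0.0,-0.0135],255],[[0.0,0.0,0.0],[0.0,0.0,-0.0291],255],[[0.0,0.0,0.0],[0.0,0.0,-0.0487],255],[[0.0,0.0,0.0],[0.0,0.0,-0.0705],255]]
[[[0.0,0.0,0.0],[0.0,0.0,-0.0218],255],[[0.0,0.0,0.0],[0.0,0.0,-0.0414],255],[[0.0,0.0,0.0],[0.0,0.0,-0.057],255],[[0.0,0.0,0.0],[0.0,0.0,-0.067],255],[[0.0,0.0,0.0],[0.0,0.0,-0.0705],255]]
[[[0.0,0.0,0.0],[-0.0018,0.0,0.0001],255],[[0.0,0.0,0.0],[-0.0071,0.0002,0.0002],255],[[0.0,0.0,0.0],[-0.0159,0.0004,0.0005],255],[[0.0,0.0,0.0],[-0.0281,0.0006,0.0009],255],[[0.0,0.0,0.0],[-0.0435,0.001,0.0013],255]]
[[[0.0,0.0,0.0],[-0.0186,0.0004,0.0006],255],[[0.0,0.0,0.0],[-0.04,0.0009,0.0013],255],[[0.0,0.0,0.0],[-0.064,0.0015,0.002],255],[[0.0,0.0,0.0],[-0.0905,0.0021,0.0028],255],[[0.0,0.0,0.0],[-0.119,0.0027,0.0037],255]]
[[[0.0,0.0,0.0],[-0.0303,0.0007,0.0009],255],[[0.0,0.0,0.0],[-0.0621,0.0015,0.0019],255],[[0.0,0.0,0.0],[-0.0949,0.0022,0.0029],255],[[0.0,0.0,0.0],[-0.1285,0.003,0.004],255],[[0.0,0.0,0.0],[-0.1625,0.0038,0.005],255]]
[[[0.0,0.0,0.0],[-0.034,0.0008,0.001],255],[[0.0,0.0,0.0],[-0.0676,0.0016,0.0021],255],[[0.0,0.0,0.0],[-0.1004,0.0023,0.0031],255],[[0.0,0.0,0.0],[-0.1322,0.0031,0.0041],255],[[0.0,0.0,0.0],[-0.1625,0.0037,0.005],255]]
[[[0.0,0.0,0.0],[-0.0285,0.0007,0.0009],255],[[0.0,0.0,0.0],[-0.055,0.0013,0.0017],255],[[0.0,0.0,0.0],[-0.079,0.0019,0.0024],255],[[0.0,0.0,0.0],[-0.1004,0.0024,0.0031],255],[[0.0,0.0,0.0],[-0.119,0.0028,0.0037],255]]
[[[0.0,0.0,0.0],[-0.0154,0.0004,0.0004],255],[[0.0,0.0,0.0],[-0.0276,0.0006,0.0008],255],[[0.0,0.0,0.0],[-0.0364,0.0008,0.0011],255],[[0.0,0.0,0.0],[-0.0417,0.001,0.0012],255],[[0.0,0.0,0.0],[-0.0435,0.001,0.0013],255]]
```

>>> send_rows(commands=[[[0,0,0],[0,0,-0.0035],255],[[0,0,0],[0,0,-0.0135],255],[[0,0,0],[0,0,-0.029],255],[[0,0,0],[0,0,-0.0487],255],[[0,0,0],[0,0,-0.0705],255]], force=20)

```text
clock: 16.27
eef_pos: [0.4339, 0.3116, 0.1207]
eef_rot: [[0.0, 1.0, -0.0], [1.0, -0.0, 0.0], [0.0, -0.0, -1.0]]
contact_force: [0.0, -0.5, -1.0]
grip_width: 0.0173
```

>>> send_rows(commands=[[[0,0,0],[0,0,-0.0218],255],[[0,0,0],[0,0,-0.0414],255],[[0,0,0],[0,0,-0.057],255],[[0,0,0],[0,0,-0.067],255],[[0,0,0],[0,0,-0.0705],255]])

```text
clock: 16.68
eef_pos: [0.4347, 0.3123, 0.1922]
eef_rot: [[0.0, 1.0, 0.002], [1.0, -0.0, 0.002], [0.002, 0.002, -1.0]]
contact_force: [0.3, 1.2, -0.3]
grip_width: 0.0173
```

>>> send_rows(commands=[[[0,0,0],[-0.0018,0,0.0001],255],[[0,0,0],[-0.0071,0.0002,0.0002],255],[[0,0,0],[-0.0159,0.0004,0.0005],255],[[0,0,0],[-0.028,0.0006,0.0009],255],[[0,0,0],[-0.0435,0.001,0.0013],255]])

```text
clock: 17.1
eef_pos: [0.4349, 0.2671, 0.188]
eef_rot: [[-0.0, 1.0, -0.001], [1.0, 0.0, -0.0], [-0.0, -0.001, -1.0]]
contact_force: [-0.2, -0.2, -1.1]
grip_width: 0.0176
```

>>> send_rows(commands=[[[0,0,0],[-0.0186,0.0004,0.0006],255],[[0,0,0],[-0.04,0.0009,0.0013],255],[[0,0,0],[-0.064,0.0015,0.002],255],[[0,0,0],[-0.0905,0.0021,0.0028],255],[[0,0,0],[-0.119,0.0027,0.0037],255]])

```text
clock: 17.52
eef_pos: [0.4373, 0.147, 0.1846]
eef_rot: [[0.0, 1.0, -0.0], [1.0, -0.0, 0.001], [0.001, -0.0, -1.0]]
contact_force: [1.2, -1.1, -0.9]
grip_width: 0.0172
```

>>> send_rows(commands=[[[0,0,0],[-0.0303,0.0007,0.0009],255],[[0,0,0],[-0.062,0.0015,0.0019],255],[[0,0,0],[-0.095,0.0022,0.0029],255],[[0,0,0],[-0.1285,0.003,0.004],255],[[0,0,0],[-0.1625,0.0038,0.005],255]])

```text
clock: 17.93
eef_pos: [0.4405, -0.0158, 0.1796]
eef_rot: [[0.001, 1.0, 0.0], [1.0, -0.001, 0.001], [0.001, 0.0, -1.0]]
contact_force: [1.7, 0.0, -1.5]
grip_width: 0.0172
```

>>> send_rows(commands=[[[0,0,0],[-0.034,0.0008,0.001],255],[[0,0,0],[-0.0676,0.0016,0.0021],255],[[0,0,0],[-0.1004,0.0023,0.0031],255],[[0,0,0],[-0.1322,0.0031,0.0041],255],[[0,0,0],[-0.1625,0.0037,0.005],255]])

```text
clock: 18.35
eef_pos: [0.4438, -0.1784, 0.1746]
eef_rot: [[0.002, 1.0, 0.0], [1.0, -0.002, 0.001], [0.001, 0.0, -1.0]]
contact_force: [1.4, 0.6, -1.0]
grip_width: 0.0176
```

>>> send_rows(commands=[[[0,0,0],[-0.0285,0.0007,0.0009],255],[[0,0,0],[-0.055,0.0013,0.0017],255],[[0,0,0],[-0.079,0.0019,0.0024],255],[[0,0,0],[-0.1004,0.0024,0.0031],255],[[0,0,0],[-0.119,0.0028,0.0037],255]])

```text
clock: 18.77
eef_pos: [0.4463, -0.297, 0.1706]
eef_rot: [[0.002, 1.0, -0.0], [1.0, -0.002, 0.001], [0.001, -0.0, -1.0]]
contact_force: [0.2, -0.0, -0.7]
grip_width: 0.0175
```

>>> send_rows(commands=[[[0,0,0],[-0.0154,0.0004,0.0004],255],[[0,0,0],[-0.0276,0.0006,0.0008],255],[[0,0,0],[-0.0364,0.0008,0.0011],255],[[0,0,0],[-0.0417,0.001,0.0012],255],[[0,0,0],[-0.0435,0.001,0.0013],255]])

```text
clock: 19.18
eef_pos: [0.4483, -0.339, 0.1695]
eef_rot: [[0.001, 1.0, 0.0], [1.0, -0.001, 0.001], [0.001, 0.0, -1.0]]
contact_force: [0.3, -0.4, -1.2]
grip_width: 0.0174
```

```bash
python3 - <<'E'
from plan import *
accept();cams.read_camera('top');cams.read_camera('top');print(cur(),now(0),readout.get_state()['grip_width'])
c=cam('wrist');f=c['frame'];cv2.imwrite('pics/w6.png',f)
E
```

```text
(np.float64(0.449), np.float64(-0.33799999999999997), np.float64(0.16999999999999998), np.float64(0.0)) (np.float64(0.4488171968043788), np.float64(-0.33803020120116334), np.float64(0.16951452365806483), np.float64(-0.020560742593406633), 0) 0.01759642328179638
```

View pics/w6.png

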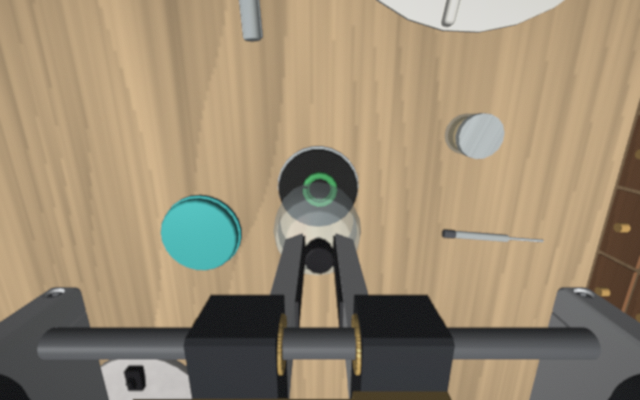

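The dome hangs upright from the knob (319,256), with the cushion and ring below at (319,188). Lower gently.

>>> send_rows(commands=[[[0,0,0],[0,0,0.01],255],[[0,0,0],[0,0,0.03],255],[[0,0,0],[0,0,0.05],255],[[0,0,0],[0,0,0.068],255],[[0,0,0],[0,0,0.08],255]])

```text
clock: 19.75
eef_pos: [0.4487, -0.3369, 0.0875]
eef_rot: [[-0.001, 1.0, -0.001], [1.0, 0.001, 0.002], [0.002, -0.001, -1.0]]
contact_force: [-0.4, 1.2, -0.7]
grip_width: 0.0175
```

>>> send_rows(commands=[[[0,0,0],[0,0,0.007],255],[[0,0,0],[0,0,0.012],255],[[0,0,0],[0,0,0.016],255],[[0,0,0],[0,0,0.019],255],[[0,0,0],[0,0,0.02],255]])

```text
clock: 20.17
eef_pos: [0.4494, -0.3381, 0.0697]
eef_rot: [[0.0, 1.0, 0.001], [1.0, -0.0, 0.001], [0.001, 0.001, -1.0]]
contact_force: [-1.0, 1.4, 2.5]
grip_width: 0.0175
```

>>> send_rows(commands=[[[0,0,0],[0,0,0],255],[[0,0,0],[0,0,0.0005],255],[[0,0,0],[0,0,0.001],255],[[0,0,0],[0,0,0.001],255],[[0,0,0],[0,0,0.001],255]])

```text
clock: 20.58
eef_pos: [0.4492, -0.3384, 0.0694]
eef_rot: [[0.0, 1.0, 0.001], [1.0, -0.0, 0.001], [0.001, 0.001, -1.0]]
contact_force: [-3.4, 0.0, 9.5]
grip_width: 0.0172
```

>>> send_rows(commands=[[[0,0,0],[0,0,-0.0006],255],[[0,0,0],[0,0,-0.0006],220],[[0,0,0],[0,0,-0.0006],180],[[0,0,0],[0,0,-0.0006],145],[[0,0,0],[0,0,-0.0006],145]])

```text
clock: 21.0
eef_pos: [0.4493, -0.338, 0.0693]
eef_rot: [[-0.0, 1.0, 0.001], [1.0, 0.0, 0.001], [0.001, 0.001, -1.0]]
contact_force: [-0.1, -0.3, 0.1]
grip_width: 0.034
```

>>> send_rows(commands=[[[0,0,0],[0,0,-0.004],145],[[0,0,0],[0,0,-0.016],145],[[0,0,0],[0,0,-0.045],145],[[0,0,0],[0,0,-0.075],145],[[0,0,0],[0,0,-0.09],145]])

```text
clock: 21.42
eef_pos: [0.4498, -0.3391, 0.1632]
eef_rot: [[0.001, 1.0, 0.003], [1.0, -0.001, -0.001], [-0.001, 0.003, -1.0]]
contact_force: [0.5, 0.1, -0.3]
grip_width: 0.0407
```

>>> send_rows(commands=[[[0,0,0],[0.01,0,0],145],[[0,0,0],[0.04,0,0],145],[[0,0,0],[0.075,0,0],145],[[0,0,0],[0.105,0,0],145],[[0,0,0],[0.12,0,0],145]])

```text
clock: 21.83
eef_pos: [0.4489, -0.2143, 0.1593]
eef_rot: [[-0.002, 1.0, -0.0], [1.0, 0.002, 0.002], [0.002, -0.0, -1.0]]
contact_force: [0.5, -0.3, 0.2]
grip_width: 0.0404
```

```bash
python3 - <<'E'
from tray import *
cams.read_camera('top');print(now(0),readout.get_state()['clock'])
ims=[]
for n in('top','scene'):
    c=tray(n);C=cloud(c);s=(np.hypot(C[...,0]-.449,C[...,1]+.338)<.04)&(C[...,2]>.078);Q=C[s];print('knob',len(Q),Q.min(0).round(4),Q.max(0).round(4),((Q.min(0)+Q.max(0))/2).round(4))
    u,v=proj(c,(.449,-.338,.03)).astype(int);ims.append(cv2.resize(c['frame'][v-35:v+35,u-35:u+35],(390,390),interpolation=cv2.INTER_CUBIC))
cv2.imwrite('pics/end.png',cv2.convertScaleAbs(np.hstack(ims),alpha=1.4))
E
```

```text
(np.float64(0.44916879909184576), np.float64(-0.21288502721884986), np.float64(0.15926772077943632), np.float64(0.2373422105229992), 0) 21.8833
top rib phase -26.845459973139647
top green 338 154 4.4 [ 0.6718 -0.012 ] r 0.0808 ang 8.9Traceback (most recent call last):
  File "<stdin>", line 5, in <module>
    return umr_minimum(a, axis, None, out, keepdims, initial, where)
ValueError: zero-size array to reduction operation minimum which has no identity
```

>>> send_rows(commands=[[[0,0,0],[0.02,0,-0.01],145],[[0,0,0],[0.06,0,-0.03],145],[[0,0,0],[0.1,0,-0.05],145],[[0,0,0],[0.14,0,-0.06],145],[[0,0,0],[0.175,0,-0.06],145]])

```text
clock: 22.35
eef_pos: [0.4498, -0.0423, 0.2218]
eef_rot: [[0.002, 1.0, 0.004], [1.0, -0.002, 0.001], [0.001, 0.004, -1.0]]
contact_force: [1.9, 0.3, 0.2]
grip_width: 0.0405
```

>>> send_rows(commands=[[[0,0,0],[0.035,0,0],145],[[0,0,0],[0.07,0,0],145],[[0,0,0],[0.1,0,0],145],[[0,0,0],[0.12,0,0],145],[[0,0,0],[0.125,0,0],145]])

```text
clock: 22.77
eef_pos: [0.4492, 0.0846, 0.2196]
eef_rot: [[-0.003, 1.0, 0.0], [1.0, 0.003, 0.001], [0.001, 0.001, -1.0]]
contact_force: [0.1, 0.9, 0.3]
grip_width: 0.0406
```

```bash
python3 - <<'E'
from tray import *
cams.read_camera('top');print(now(0),readout.get_state()['clock'])
ims=[]
for n in('top','scene'):
    c=tray(n);C=cloud(c);s=(np.hypot(C[...,0]-.449,C[...,1]+.338)<.04)&(C[...,2]>.078);Q=C[s]
    if len(Q):print('knob',len(Q),Q.min(0).round(4),Q.max(0).round(4),((Q.min(0)+Q.max(0))/2).round(4))
    u,v=proj(c,(.449,-.338,.03)).astype(int);ims.append(cv2.resize(c['frame'][v-35:v+35,u-35:u+35],(390,390),interpolation=cv2.INTER_CUBIC))
cv2.imwrite('pics/end.png',cv2.convertScaleAbs(np.hstack(ims),alpha=1.4))
E
```

```text
(np.float64(0.44921506383221715), np.float64(0.08365832886938881), np.float64(0.2195576650591229), np.float64(0.14443995087539868), 0) 22.8167
top rib phase -27.159569358580747
top green 456 238 7.4 [ 0.4491 -0.3364] r 0.3431 ang -114.6
top green 166 226 8.4 [0.4458 0.4468] r 0.4935 ang 107.2
top green 338 154 4.4 [ 0.6718 -0.012 ] r 0.0808 ang 8.9
knob 50 [ 0.4381 -0.3465  0.0781] [ 0.4556 -0.3289  0.0924] [ 0.4468 -0.3377  0.0852]
scene rib phase -26.76719046707539
scene green 324 249 4.4 [ 0.6718 -0.0129] r 0.0807 ang 8.2
scene green 339 223 3.1 [0.6026 0.055 ] r 0.0802 ang 82.4
scene green 203 211 6.3 [ 0.4494 -0.338 ] r 0.3444 ang -114.5
knob 36 [ 0.4397 -0.3469  0.0782] [ 0.4575 -0.3305  0.0944] [ 0.4486 -0.3387  0.0863]
```

View pics/end.png

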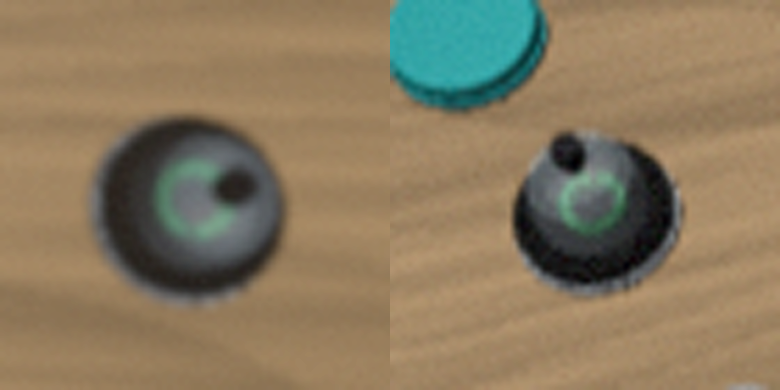

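The dome stands upright over the ring on the cushion. The knob is at (0.448,-0.338), top about 88 mm, as expected, and the gripper is clear. Hand in.

```bash
python3 -c "from bench import order;print(order.job_done())"
```

```text
the job is handed in; nothing more can be done
None
```

The job is done and handed in, with the robot clock at about 23 s of the 72 s allowed. No verdict came back.

- **Tray:** I turned it about 122° by pushing a rib with a closed fingertip until the widest ring lay in the window. Two views put the ring at 151.0° and 152.1°, against a window centre of 152°. The tray had not moved from there at the last check.
- **Ring:** I lifted it out through the window and laid it flat on the black cushion, within about 1.5 mm of the middle.
- **Dome:** I set the clear dome over the ring without dropping it. The final views put its knob within about 2 mm of the cushion centre, with the knob's top at the expected height, so it stands level.
- **Everything else:** The other two rings showed in their compartments at the end. I did not look again at the case back or the bench bystanders, but nothing touched them on the way.

Two small disagreements remained. The fixed cameras differed by up to about 5 mm on the cushion centre, so I used the close wrist view, which lay between them. Measured arm positions overshot by several millimetres after fast moves, so I slowed the later ones.

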